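Close and hang up the batter pail

TASK

Press down each of the four snap tabs round the lid of the steel pail until every one has snapped down. Then lift the folded wire bail upright and hang the pail by it on the stand's double hook, with the bar lying in both prongs and the pail hanging free and all but still, all tabs still down. Do not knock over or push aside the other things, and do not tip the pail far over.

Things in the scene. Friction and masses are not known exactly. Their poses are not given: they have to be found in the camera images.
- pail: Round lidded steel pail, about 0.7 kg, loose on the table; origin at the centre of its underside, z up. Radius 64 mm at the foot, 72 mm at the top; white lid 154 mm across, its flat top 105 mm up. The bail pivots are on its x axis at +-92 mm, 85 mm up; the bail starts folded to its +y side.
- bail_grip (a point): Middle of the bail's crossbar, 115 mm from its pivot axis: a wooden sleeve 12 mm thick, 44 mm long, that spins easily on the 6 mm wire, so it can be pinched while the bail swings. Bar parallel to the pail's x axis, straight over 124 mm, bare wire outside the sleeve.
- bail (a joint): Angle of the wire swing bail about its pivots (rad): 0 upright in line with the pail, positive folded towards the pail's +y side (starts 1.0 to 1.25), limits +-1.3. Stiff pivots (about 0.045 N m): it stays where it is left.
- saddle (a point): Floor of the double hook, midway between its two prongs, on their centre line, 230 mm up; x points from the open tips to the post, y from prong to prong. Prongs: 8 mm round bar at y = +-40 mm, trough floor 24 mm long, sides rising to 252 mm at the open tip (28 mm to -x) and 250 mm at the root (32 mm to +x). The crossbar rests in both, one each side of the sleeve, 7 mm above this point.
- stand: Fixed steel stand that carries the double hook; origin on the table below the saddle, same axes as the saddle. Post of 22 mm diameter at x = +135 mm, a wooden block on its top (100 mm wide) up to 254 mm; foot 70 x 150 mm, 12 mm high, centred on the post.
- bottle: White squeeze bottle, 60 mm diameter, 210 mm tall, bystander; origin under its centre.
- jar: Jar, 68 mm diameter, 115 mm tall, bystander; origin under its centre.
- mug: White mug, 78 mm diameter, 88 mm tall, bystander; origin under its centre.
- can: Food can, 80 mm diameter, 120 mm tall, bystander; origin under its centre.
- tab0 (a joint): Angle of snap tab 0 (rad), hinged on the lid 50 degrees round from the pail's x axis, 52 mm off the pail's axis, 111 mm up: 0 sticking up 0.55 rad above level, 0.55 pressed down level (top 113 mm up). 30 mm long outwards, 26 mm wide, 4 mm thick. Bistable: springs back up if pushed less than half way, beyond 0.28 snaps down and stays. Takes about 3 N at its end, to 10 N if rubbed.
- tab0_end (a point): Middle of the outer end of snap tab 0, 28 mm from its hinge.
- tab1 (a joint): Angle of snap tab 1 (rad), hinged on the lid 130 degrees round from the pail's x axis, 52 mm off the pail's axis, 111 mm up: 0 sticking up 0.55 rad above level, 0.55 pressed down level (top 113 mm up). 30 mm long outwards, 26 mm wide, 4 mm thick. Bistable: springs back up if pushed less than half way, beyond 0.28 snaps down and stays. Takes about 3 N at its end, to 10 N if rubbed.
- tab1_end (a point): Middle of the outer end of snap tab 1, 28 mm from its hinge.
- tab2 (a joint): Angle of snap tab 2 (rad), hinged on the lid 230 degrees round from the pail's x axis, 52 mm off the pail's axis, 111 mm up: 0 sticking up 0.55 rad above level, 0.55 pressed down level (top 113 mm up). 30 mm long outwards, 26 mm wide, 4 mm thick. Bistable: springs back up if pushed less than half way, beyond 0.28 snaps down and stays. Takes about 3 N at its end, to 10 N if rubbed.
- tab2_end (a point): Middle of the outer end of snap tab 2, 28 mm from its hinge.
- tab3 (a joint): Angle of snap tab 3 (rad), hinged on the lid 310 degrees round from the pail's x axis, 52 mm off the pail's axis, 111 mm up: 0 sticking up 0.55 rad above level, 0.55 pressed down level (top 113 mm up). 30 mm long outwards, 26 mm wide, 4 mm thick. Bistable: springs back up if pushed less than half way, beyond 0.28 snaps down and stays. Takes about 3 N at its end, to 10 N if rubbed.
- tab3_end (a point): Middle of the outer end of snap tab 3, 28 mm from its hinge.
There are look-alikes about, which are no part of the job. What is shaped like the pail but orange is not meant.

How it is judged:
On the way, in this order (a step that is already met when the one before it is completed fails the run):
1. all four snap tabs are down, with the pail still standing on the table and its bail still folded (value of joint each of tab0, tab1, tab2, tab3 above 0.45 rad and height (world z) of pail below 0.01 m and value of joint bail above 0.7 rad), for 0.2 s.
2. the bail is upright (value of joint bail between -0.4 and 0.4 rad), for 0.1 s.
At the end, for the whole second after the job is handed in: All tabs down (over 0.45 rad); bar in both prongs: its middle within 18 mm of the saddle in x and y, 2 to 13 mm above it, in line within 0.2 rad; pail hanging on the stand, over 15 mm off the table, upright within 0.3 rad, slower than 0.12 m/s (value of joint each of tab0, tab1, tab2, tab3 above 0.45 rad and x of bail_grip in the frame of saddle between -0.018 and 0.018 m and y of bail_grip in the frame of saddle between -0.018 and 0.018 m and z of bail_grip in the frame of saddle between 0.002 and 0.013 m and angle between the x axis of pail and the y axis of saddle, either way round below 0.2 rad and height (world z) of pail above 0.015 m and angle between pail's own z axis and vertical below 0.3 rad and contact force between pail and stand above 3 N and linear speed of pail below 0.12 m/s); the robot touches nothing.
It fails at once if a bystander (bottle, jar, mug, can) is knocked over or pushed more than 50 mm (distance of any of bottle, jar, mug, can from where it was at the start of the episode above 0.05 m or angle between any of bottle, jar, mug, can's own z axis and vertical above 0.5 rad).
It fails at once if the pail is tipped more than 0.7 rad (angle between pail's own z axis and vertical above 0.7 rad).
It also fails if it takes over 72 s, if anything falls off the work surface, if the arm or the gripper's body presses on something with over 40 N, if the wrist force passes 120 N, or if a joint passes its speed limit or range.

ROBOT

A 6-joint arm with a two-finger parallel gripper is mounted at the origin on the work surface. World frame = base frame: x ahead of the robot, y to its left, z up, the work surface at z = 0. Lengths are in m, angles in rad, forces in N, time in s.
With the tool pointing down it reaches from about 0.3 to 0.875 m from the base axis. Payload 6.4 kg.
Tool frame: the origin (TCP) lies between the finger pads; the fingertips stand ctrl.tip_reach ahead of it and the grasp point (between the pads) lies 11 mm behind it (ctrl.tip_reach is the distance from the TCP to the fingertips, in m); z points along the fingers, x is the direction in which the jaws open and shut, and the axes are right-handed (so a half turn about z gives the same grasp; the last joint's range is limited). The gripper opens to 85 mm and grips with 20 to 120 N. Pads are 22 mm wide; open, the fingers measure 114 mm over their backs; the gripper's body (76 mm by 85 mm) begins 54 mm behind the grasp point. The pads swing forward as they close: fully open they stand 13 mm farther back than shut.
Start: joints at [-1.33, 0.181, 1.607, -0, 1.354, -0.206], TCP at [0.248, -0.519, 0.239] pointing down, gripper open.
Joint ranges: [-2.99, 2.99], [-0.89, 2.07], [0.3, 2.58], [-1.14, 4.28], [0, 2.63], [-3.12, 3.12]. Speed limits (rad/s): [2.57, 2.57, 3.01, 3.14, 3.14, 3.14].

INTERFACE

Orientations are given as a unit quaternion [w, x, y, z].
In Python, from bench import telemetry, viewer, ticket, nets, ctrl gives the robot as it stands.
- The arm moves only by the tool step_arm, never from a script. Its argument "plan" is a list of rows, each a list of 2 entries, a list of its own where there are three numbers: the shift along the tool's x, y, z in m, then the turn, a rotation vector about the tool's x, y, z in degrees. A call has 1 to 5 rows; each row is the pose to reach, as a shift and turn from the pose commanded when the call began, along the tool's axes at that moment; what a row does not reach only later rows make up. A row lasts 1/10 s, in which the tool goes at most 50 mm and 8.59 degrees, less where a joint would pass 70% of its speed; a pose out of reach is approached as far as the arm can. A call with a gripper value outside its range is refused whole. "fingers" is the opening in per cent of the stroke, from 0 (shut) to 100 (fully open), set as the call begins (left out, the last holds). The fingers move at their own pace and stop on an object; the grip force is fixed at half the most. Time passes only in rows, so rows that repeat a pose let the fingers close. It gives the time, the measured TCP pose, the force and the opening at its end, in the units of the state.
- telemetry.get_obs(): the state, without advancing time (a new reading comes with each control period).
- viewer.camera(name): name is "side" or "top"; returns the picture (400x640x3 uint8, red, green, blue); there is no depth.
- viewer.get_calibration(name): a dict with "K" (3x3 intrinsics, pixels), "origin" and "orientation" of the camera in the world. Camera axes: x right, y up, looking along -z (the intrinsics and any distortion apply to the point x, -y, -z); pixel columns grow to the right and rows downward; lengths in m; the calibration is good to about 2 mm. A picture is of the moment at which its call begins. get_calibration takes no time and is no camera call.
- ticket.hand_in(): hands the job in, once; it reports no verdict.
Trained networks look in the newest picture that a camera, given by its name, has taken for a name from the list of things; names that differ only in an ending like _2 or _b are one class to them, and where a whole thing is asked for, a point or a joint stands for the part that bears it (a point fixed in the world has none). Each returns a list of dicts, best first, with "score" (0 to 1); they miss things now and then, are a little off and sometimes report something else, mostly with a low value. They report only what shows in the picture. A call takes as long as a camera call. They do not tell look-alikes from the thing itself.
- nets.boxes_of(thing, camera): "extent" ([left, top, right, bottom] in pixels, round what is visible of it).
The state is a dict: "time_s": time; "q": joint angles; "dq": joint speeds; "joint_efforts": joint torques, N m; "eef_pos": TCP position; "eef_rot": TCP orientation; "wrist_force": force on the tool from outside, world axes, zero at the start; "torque": the same for the moment, N m; "opening": opening from 0.0 (shut) to 1.0 (fully open).
Only numpy, scipy, OpenCV 4.12 (cv2) and the standard library are available. Lean on these libraries where they do the work, as an engineer would, in place of code of your own. Each camera call takes 0.05 s, during which the arm holds its last target.

## Working session

There is one attempt and no reset: what is moved stays moved. The work goes in short steps, Python scripts to look and compute and a tool call to move; the robot and the scene stay as the last step left them, time stands still between calls to the robot, and variables do not carry over. Pictures are saved under pics/ and viewed, and the job is handed in when it is done.

Besides the shell and the picture viewer there is one more tool, called by a JSON object that holds its "method" and its "body", one argument or row to a line. step_arm: Moves the arm, as the interface text tells. Its arguments: {"type":"object","properties":{"plan":{"type":"array"},"fingers":{"type":"number"}},"required":["plan"]}

```bash
ls; mkdir -p pics; python3 - <<'E'
from bench import telemetry, viewer, ticket, nets, ctrl
import cv2
print(telemetry.get_obs(), ctrl.tip_reach)
for c in ("side","top"):
    im=viewer.camera(c); cv2.imwrite(f"pics/{c}0.png",im[:,:,::-1]); print(c,viewer.get_calibration(c))
    for t in ("pail","stand","bottle","jar","mug","can"):
        print(t,[(round(d["score"],2),[round(v) for v in d["extent"]]) for d in nets.boxes_of(t,c)])
E
```

```text
pics
{'time_s': 0.0, 'q': array([-1.33030784e+00,  1.81536189e-01,  1.60803561e+00,  1.64206878e-05,
        1.35376517e+00, -2.06294528e-01]), 'dq': array([ 0.0002311 ,  0.0008807 ,  0.00028839, -0.00061012, -0.00067995,
       -0.00056382]), 'joint_efforts': array([ 3.31126948e-04, -4.44866216e+01, -3.51335013e+01, -3.16581563e-04,
        9.11179843e-03,  2.68685426e-05]), 'eef_pos': array([ 0.24832996, -0.51801151,  0.23837352]), 'eef_rot': array([-6.11839050e-04,  8.46186231e-01, -5.32886575e-01, -6.21590765e-04]), 'wrist_force': array([-0.03519766, -0.39990672, -0.55958118]), 'torque': array([-0.0324819 ,  0.00433383, -0.00901228]), 'opening': 0.9993362038838515} 0.008
side {'K': array([[483.00744703,   0.        , 316.42177971],
       [  0.        , 483.00744703, 198.18141699],
       [  0.        ,   0.        ,   1.        ]]), 'origin': array([-0.30131699,  0.88396946,  1.31135447]), 'orientation': array([-0.31904851, -0.13943386,  0.36797655,  0.86218299])}
pail [(0.82, [320, 164, 349, 207]), (0.6, [341, 108, 357, 156])]
stand [(0.78, [195, 193, 254, 272])]
bottle []
jar [(0.78, [311, 214, 335, 247])]
mug [(0.78, [196, 291, 226, 334])]
can [(0.66, [277, 186, 296, 221]), (0.43, [326, 165, 335, 176])]
top {'K': array([[504.78384213,   0.        , 314.94472151],
       [  0.        , 504.78384213, 202.28876544],
       [  0.        ,   0.        ,   1.        ]]), 'origin': array([2.58651299e-01, 5.16884822e-04, 2.06214248e+00]), 'orientation': array([ 0.71366759,  0.03843588, -0.0521191 , -0.69748466])}
pail [(0.98, [334, 176, 386, 226]), (0.93, [378, 240, 423, 277]), (0.66, [412, 144, 464, 181])]
stand [(0.61, [218, 152, 258, 195])]
bottle [(0.61, [418, 198, 441, 214])]
jar [(0.62, [294, 214, 310, 232])]
mug [(0.86, [172, 194, 200, 217]), (0.43, [296, 216, 311, 236])]
can [(0.56, [304, 162, 323, 186])]
```

```bash
python3 - <<'E'
import cv2
a=cv2.imread("pics/top0.png")[130:290,160:480]; cv2.imwrite("pics/topc.png",cv2.resize(a,None,fx=2.5,fy=2.5,interpolation=cv2.INTER_CUBIC))
a=cv2.imread("pics/side0.png")[95:345,180:460]; cv2.imwrite("pics/sidec.png",cv2.resize(a,None,fx=2.4,fy=2.4,interpolation=cv2.INTER_CUBIC))
E
```

```text
(no output)
```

View pics/top0.png

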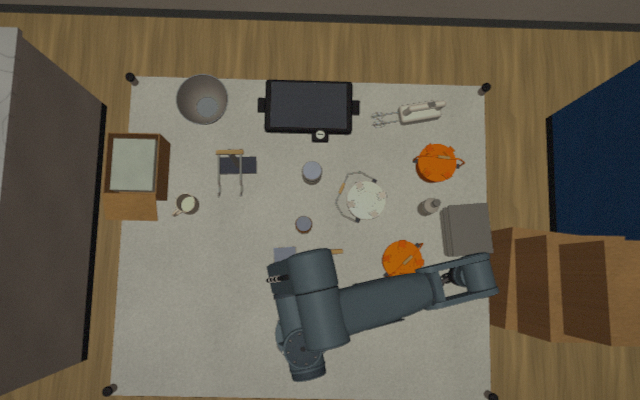

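View pics/side0.png

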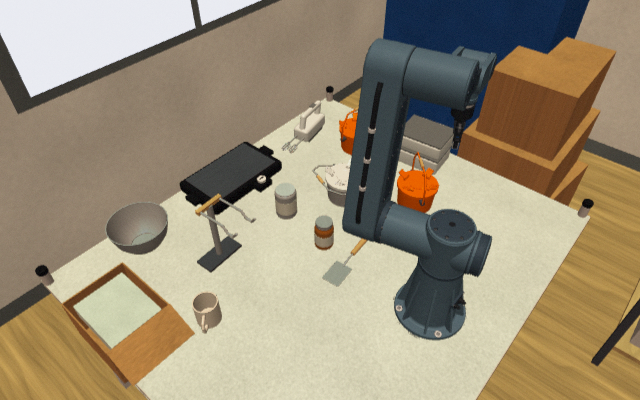

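```bash
sleep 1
```

```text
(no output)
```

View pics/topc.png

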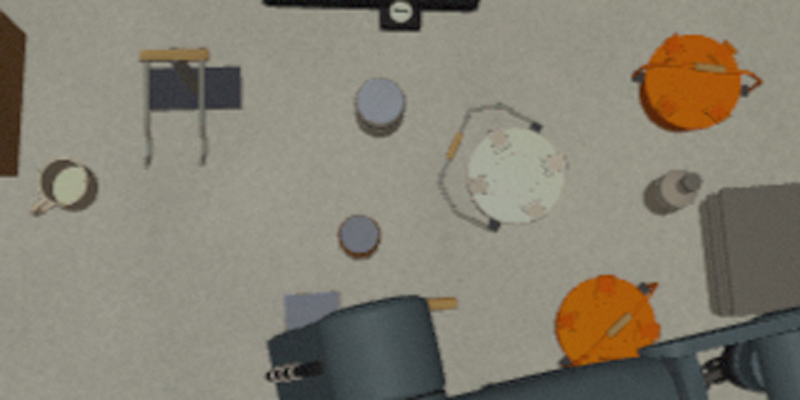

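View pics/sidec.png

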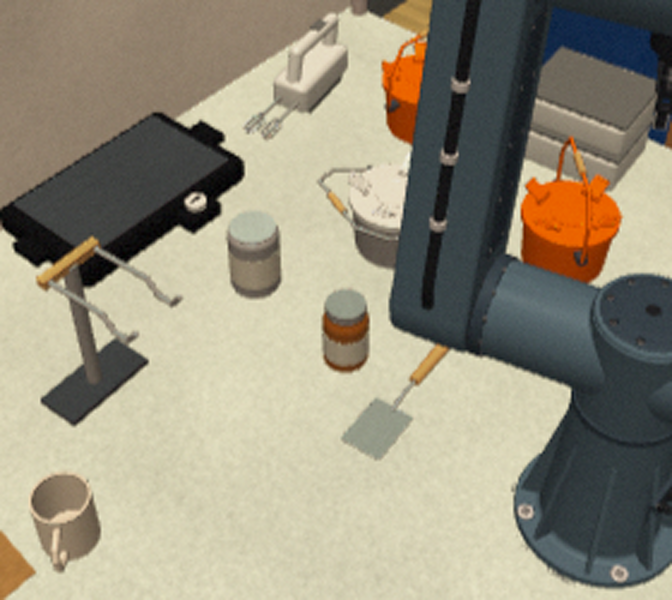

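```bash
cat > h.py <<'E'
from bench import telemetry, viewer, ticket, nets, ctrl
import numpy as np, cv2
from scipy.spatial.transform import Rotation as R
from scipy.optimize import least_squares
def Rq(q): return R.from_quat([q[1],q[2],q[3],q[0]])
CAL={c:viewer.get_calibration(c) for c in("top","side")}
def proj(P,c):
    k=CAL[c]; p=Rq(k["orientation"]).inv().apply(np.atleast_2d(P)-k["origin"])
    u=(k["K"]@np.c_[p[:,0],-p[:,1],-p[:,2]].T).T
    return u[:,:2]/u[:,2:]
def ray(px,z,c):
    k=CAL[c]; d=np.linalg.inv(k["K"])@[px[0],px[1],1]
    d=Rq(k["orientation"]).apply([d[0],-d[1],-d[2]])
    return k["origin"]+d*(z-k["origin"][2])/d[2]
def crop(im,x0,y0,x1,y1,f,name):
    cv2.imwrite("pics/"+name,cv2.resize(im[y0:y1,x0:x1],None,fx=f,fy=f,interpolation=cv2.INTER_CUBIC))
E
python3 - <<'E'
from h import *
t=lambda x,y:(160+x/2.5,130+y/2.5)
for n,p,z in [("lid",t(516,175),.105),("lugA",t(537,127),.085),("lugB",t(493,226),.085),("grip",t(455,146),.135),("tipL",t(148,162),.25),("tipR",t(204,162),.25),("blkL",t(141,57),.254),("blkR",t(208,54),.254),("jar",t(360,233),.115),("can",t(380,103),.12),("mug",t(70,185),.088),("bottle",t(688,182),.21),("origin base",(303,348),.2)]:
    print(n,ray(p,z,"top").round(3))
im=cv2.imread("pics/top0.png"); crop(im,325,160,400,240,7,"pail.png"); crop(im,205,140,270,205,8,"stand.png")
im=cv2.imread("pics/side0.png"); crop(im,185,180,275,280,6,"stand_s.png")
E
```

```text
lid [ 0.525 -0.236  0.105]
lugA [ 0.606 -0.272  0.085]
lugB [ 0.446 -0.203  0.085]
grip [ 0.564 -0.138  0.135]
tipL [0.511 0.314 0.25 ]
tipR [0.513 0.234 0.25 ]
blkL [0.665 0.331 0.254]
blkR [0.672 0.234 0.254]
jar [0.427 0.006 0.115]
can [ 0.632 -0.02   0.12 ]
mug [0.495 0.463 0.088]
bottle [ 0.507 -0.48   0.21 ]
origin base [-0.029 -0.002  0.2  ]
```

View pics/pail.png

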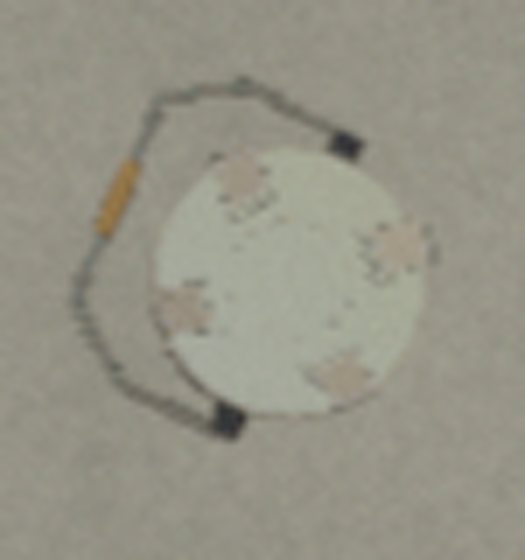

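View pics/stand.png

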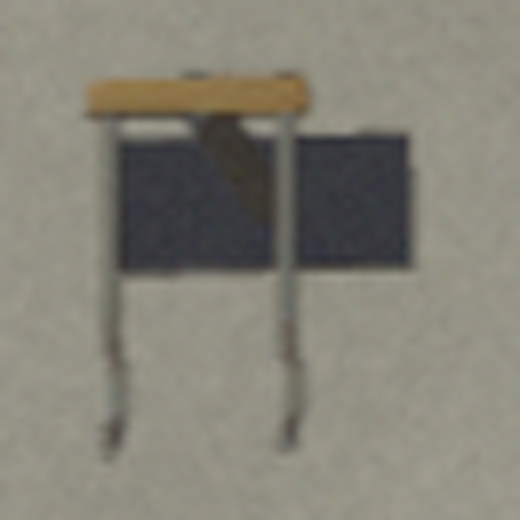

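View pics/stand_s.png

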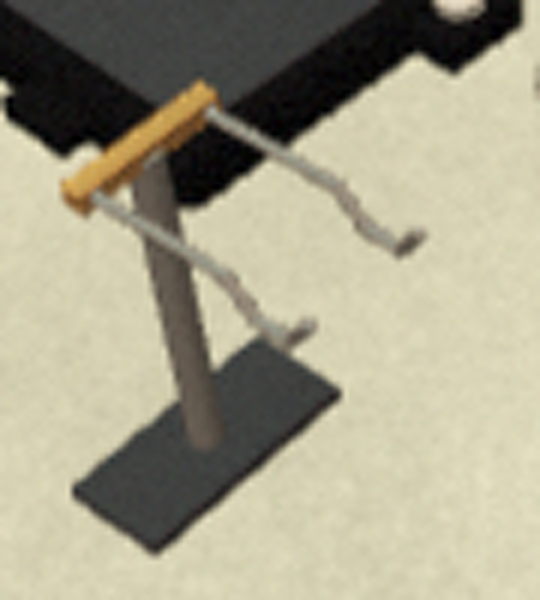

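```bash
cat > fit0.py <<'E'
from h import *
T=lambda u,v:np.array([325+u/7,160+v/7])
def pailpts(p):
    x,y,a,b=p; c,s=np.cos(a),np.sin(a)
    L=[[.092,0,.085],[-.092,0,.085]]
    yy=.115*np.sin(b); zz=.085+.115*np.cos(b)
    L+=[[0,yy,zz],[.062,yy,zz],[-.062,yy,zz],[0,0,.105]]
    for d in (50,130,230,310):
        d=np.radians(d); L.append([.065*np.cos(d),.065*np.sin(d),.120])
    L=np.array(L); return np.c_[x+c*L[:,0]-s*L[:,1],y+s*L[:,0]+c*L[:,1],L[:,2]]
obs=np.array([T(345,146),T(229,421),T(118,200),T(158,98),T(80,300),T(290,281),T(243,177),T(186,310),T(342,375),T(400,248)])
# tab order: 50,130,230,310 
r=None
for perm in ([6,7,8,9],):
    o=obs.copy(); o[6:]=obs[perm]
    f=lambda p:(proj(pailpts(p),"top")-o).ravel()
    r=least_squares(f,[.525,-.236,-.4,1.1],loss="soft_l1"); print("pail",r.x.round(4),r.cost); print(f(r.x).reshape(-1,2).round(2))
print(pailpts(r.x).round(3))
S=lambda u,v:np.array([205+u/8,140+v/8]); Q=lambda u,v:np.array([185+u/6,180+v/6])
def loc(p,L):
    L=np.array(L);c,s=np.cos(p[2]),np.sin(p[2]); return np.c_[p[0]+c*L[:,0]-s*L[:,1],p[1]+s*L[:,0]+c*L[:,1],L[:,2]]
Lt=[[-.028,.04,.25],[-.028,-.04,.25],[.1,-.075,.012],[.17,-.075,.012]]; ot=np.array([S(113,452),S(288,445),S(410,268),S(410,133)])
Ls=[[.1,.075,.012],[.1,-.075,.012],[.17,.075,.012],[-.028,.04,.25],[-.028,-.04,.25]]; os_=np.array([Q(157,552),Q(340,395),Q(73,490),Q(308,325),Q(415,238)])
def f(p): return np.r_[(proj(loc(p,Lt),"top")-ot).ravel(),(proj(loc(p,Ls),"side")-os_).ravel()]
r=least_squares(f,[.53,.27,0],loss="soft_l1"); print("stand",r.x.round(4)); print(f(r.x).reshape(-1,2).round(2))
E
python3 fit0.py
```

```text
pail [ 0.525  -0.2365 -0.3815  1.1796] 3.6510703995601865
[[ 0.34 -1.18]
 [-0.73  1.86]
 [ 0.08 -0.05]
 [ 0.5   0.07]
 [-0.68  0.23]
 [ 0.04 -0.09]
 [-0.48 -0.48]
 [-0.54  0.04]
 [ 0.85  0.81]
 [ 0.65 -0.64]]
[[ 0.61  -0.271  0.085]
 [ 0.44  -0.202  0.085]
 [ 0.565 -0.138  0.129]
 [ 0.622 -0.161  0.129]
 [ 0.507 -0.115  0.129]
 [ 0.525 -0.237  0.105]
 [ 0.582 -0.206  0.12 ]
 [ 0.505 -0.175  0.12 ]
 [ 0.468 -0.267  0.12 ]
 [ 0.545 -0.298  0.12 ]]
stand [0.5351 0.2782 0.0518]
[[-0.64  0.03]
 [-0.3   0.31]
 [-0.15 -0.48]
 [-0.41 -0.26]
 [-0.39 -0.64]
 [ 0.3  -1.32]
 [-0.51 -0.25]
 [ 0.6   0.89]
 [ 1.32 -0.15]]
```

```bash
cat >> h.py <<'E'
PAIL=np.array([.525,-.2365]); PY=-.3815; STAND=np.array([.5351,.2782]); SY=.0518
def pw(x,y): c,s=np.cos(PY),np.sin(PY); return np.array([PAIL[0]+c*x-s*y,PAIL[1]+s*x+c*y])
def goal(xyz,yaw):
    "shift mm->m in tool axes and rotvec deg from the measured pose"
    o=telemetry.get_obs(); Rt=Rq(o["eef_rot"])
    G=R.from_euler("z",yaw)*R.from_euler("x",np.pi)
    print("shift",Rt.inv().apply(np.array(xyz)-o["eef_pos"]).round(4),"turn",np.degrees((Rt.inv()*G).as_rotvec()).round(2))
def st():
    o=telemetry.get_obs(); x=Rq(o["eef_rot"]).as_matrix()[:,0]
    print("t",round(o["time_s"],2),"p",o["eef_pos"].round(4),"yaw",round(np.arctan2(x[1],x[0]),3),"F",o["wrist_force"].round(1),"open",round(o["opening"],3),"q",o["q"].round(2))
E
python3 - <<'E'
from h import *
Y=PY+np.pi/2
goal([.248,-.519,.32],-1.124+.749); 
for d in (50,130,230,310):
    a=np.radians(d); print(d,pw(.072*np.cos(a),.072*np.sin(a)).round(4))
print(Y)
E
```

```text
shift [ 0.0002  0.0006 -0.0807] turn [  0.    -0.   -42.92]
50 [ 0.5885 -0.2025]
130 [ 0.5026 -0.1681]
230 [ 0.4615 -0.2705]
310 [ 0.5474 -0.3049]
1.1892963267948966
```

{"method": "step_arm", "body": {
  "plan": [
    [[0,0,-0.05],[0,0,-8.5]],
    [[0,0,-0.09],[0,0,-17]],
    [[0,0,-0.09],[0,0,-25.5]],
    [[0.015,-0.04,-0.09],[0,0,-34]],
    [[0.03,-0.08,-0.09],[0,0,-42.5]]
  ],
  "fingers": 0
}}

```text
time_s: 1.2
eef_pos: [0.3337, -0.5116, 0.3302]
eef_rot: [0.001, 0.982, -0.188, 0.0]
wrist_force: [-0.1, -0.9, -0.2]
opening: 0.147
```

```bash
python3 - <<'E'
from h import *
st(); goal([.582-.01,-.207,.32],1.189)
E
```

```text
t 1.2 p [ 0.3337 -0.5116  0.3302] yaw -0.379 F [-0.1 -0.9 -0.2] open 0.147 q [-1.19  0.2   1.4  -0.    1.54 -0.81]
shift [ 0.1086 -0.3712  0.0099] turn [ 1.000e-01  1.000e-02 -8.984e+01]
```

```bash
python3 - <<'E'
from h import *
goal([.5474,-.3049,.20],1.189)
E
```

```text
shift [ 0.1219 -0.2713  0.13  ] turn [ 1.000e-01  1.000e-02 -8.984e+01]
```

{"method": "step_arm", "body": {
  "plan": [
    [[0.02,-0.045,0],[0,0,-8.5]],
    [[0.04,-0.09,0],[0,0,-17]],
    [[0.06,-0.135,0.02],[0,0,-25.5]],
    [[0.08,-0.18,0.04],[0,0,-34]],
    [[0.1,-0.225,0.06],[0,0,-42.5]]
  ]
}}

```text
time_s: 1.7
eef_pos: [0.5052, -0.3442, 0.2725]
eef_rot: [0.0, 0.983, 0.182, 0.0]
wrist_force: [0.3, 0.2, 0.5]
opening: -0.004
```

```bash
python3 - <<'E'
from h import *
st(); goal([.5474,-.3049,.18],1.189)
E
```

```text
t 1.7 p [ 0.5052 -0.3442  0.2725] yaw 0.366 F [0.3 0.2 0.5] open -0.004 q [-0.79  0.23  1.48 -0.    1.43 -1.16]
shift [ 0.0534 -0.0217  0.0925] turn [  0.05   0.   -47.18]
```

{"method": "step_arm", "body": {
  "plan": [
    [[0.0534,-0.0217,0.02],[0,0,-8.5]],
    [[0.0534,-0.0217,0.05],[0,0,-17]],
    [[0.0534,-0.0217,0.09],[0,0,-25.5]],
    [[0.0534,-0.0217,0.09],[0,0,-34]],
    [[0.0534,-0.0217,0.09],[0,0,-42]]
  ]
}}

```text
time_s: 2.2
eef_pos: [0.5456, -0.3054, 0.1805]
eef_rot: [-0.002, 0.853, 0.522, -0.001]
wrist_force: [-0.0, -0.6, 0.2]
opening: -0.002
```

```bash
python3 - <<'E'
from h import *
st(); goal([.5474,-.3049,.122],1.189)
im=viewer.camera("side")[:,:,::-1]; crop(im,280,60,480,260,4,"s1.png")
im=viewer.camera("top")[:,:,::-1]; crop(im,300,140,460,260,5,"t1.png")
E
```

```text
t 2.2 p [ 0.5456 -0.3054  0.1805] yaw 1.099 F [-0.  -0.6  0.2] open -0.002 q [-0.7   0.35  1.52 -0.    1.27 -1.8 ]
shift [0.0012 0.0016 0.0585] turn [-0.22 -0.06 -5.14]
```

View pics/s1.png

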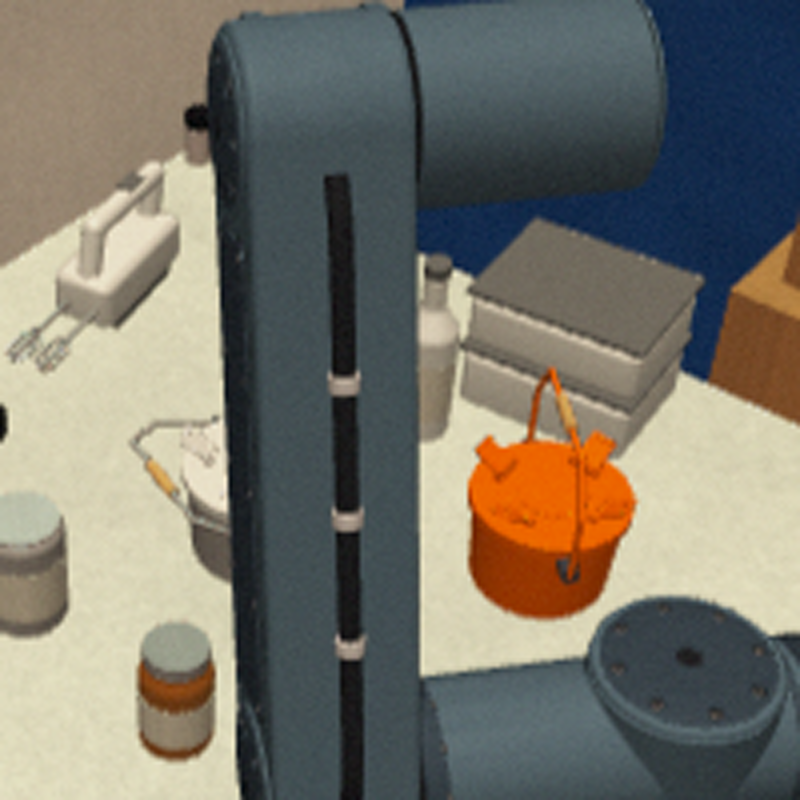

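View pics/t1.png

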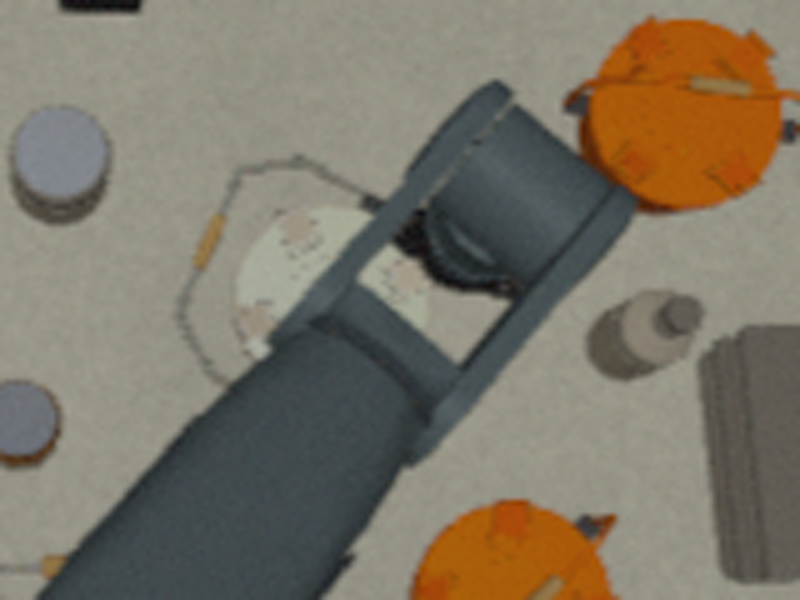

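{"method": "step_arm", "body": {
  "plan": [
    [[0.001,0.0015,0.03],[0,0,-5]],
    [[0.001,0.0015,0.045],[0,0,-5]],
    [[0.001,0.0015,0.053],[0,0,-5]],
    [[0.001,0.0015,0.06],[0,0,-5]],
    [[0.001,0.0015,0.06],[0,0,-5]]
  ]
}}

```text
time_s: 2.8
eef_pos: [0.5475, -0.3058, 0.1219]
eef_rot: [-0.001, 0.831, 0.556, -0.0]
wrist_force: [-0.2, -0.9, 0.1]
opening: 0.001
```

```bash
python3 - <<'E'
from h import *
st(); goal([.4615,-.2705,.180],1.189)
E
```

```text
t 2.8 p [ 0.5475 -0.3058  0.1219] yaw 1.178 F [-0.2 -0.9  0.1] open 0.001 q [-0.7   0.42  1.56  0.    1.17 -1.88]
shift [-0.0002 -0.0931 -0.0579] turn [-0.12 -0.05 -0.63]
```

{"method": "step_arm", "body": {
  "plan": [
    [[0,0,0.002],[0,0,0]],
    [[0,0,0.003],[0,0,0]]
  ]
}}

```text
time_s: 3.0
eef_pos: [0.5484, -0.3066, 0.1209]
eef_rot: [0.0, 0.831, 0.556, 0.0]
wrist_force: [-2.8, 1.4, 8.2]
opening: -0.002
```

{"method": "step_arm", "body": {
  "plan": [
    [[0,0,-0.03],[0,0,0]],
    [[0,-0.047,-0.035],[0,0,0]],
    [[0,-0.093,-0.03],[0,0,0]],
    [[0,-0.093,-0.015],[0,0,0]],
    [[0,-0.093,-0.005],[0,0,0]]
  ]
}}

```text
time_s: 3.5
eef_pos: [0.4614, -0.2706, 0.1251]
eef_rot: [0.0, 0.831, 0.556, 0.0]
wrist_force: [0.5, 0.1, 0.2]
opening: -0.002
```

{"method": "step_arm", "body": {
  "plan": [
    [[0,0,0.005],[0,0,0]],
    [[0,0,0.006],[0,0,0]],
    [[0,0,0.006],[0,0,0]]
  ]
}}

```text
time_s: 3.8
eef_pos: [0.4626, -0.2715, 0.1207]
eef_rot: [-0.0, 0.831, 0.557, -0.001]
wrist_force: [-9.2, 4.2, 16.3]
opening: 0.002
```

```bash
python3 - <<'E'
from h import *
st(); goal([.5026,-.1681,.150],1.189)
E
```

```text
t 3.8 p [ 0.4626 -0.2715  0.1207] yaw 1.18 F [-9.2  4.2 16.3] open 0.002 q [-0.75  0.24  1.8  -0.    1.11 -1.93]
shift [ 0.1108 -0.0024 -0.0293] turn [-0.08  0.03 -0.49]
```

{"method": "step_arm", "body": {
  "plan": [
    [[0,0,-0.03],[0,0,0]],
    [[0.05,-0.0015,-0.038],[0,0,0]],
    [[0.1,-0.0025,-0.038],[0,0,0]],
    [[0.111,-0.0025,-0.025],[0,0,0]],
    [[0.111,-0.0025,-0.012],[0,0,0]]
  ]
}}

```text
time_s: 4.3
eef_pos: [0.504, -0.1659, 0.1308]
eef_rot: [0.001, 0.83, 0.558, 0.001]
wrist_force: [-0.1, 2.7, 3.7]
opening: -0.002
```

{"method": "step_arm", "body": {
  "plan": [
    [[0,0,0.008],[0,0,0]],
    [[0,0,0.011],[0,0,0]],
    [[0,0,0.011],[0,0,0]]
  ]
}}

```text
time_s: 4.6
eef_pos: [0.502, -0.1678, 0.1208]
eef_rot: [-0.001, 0.831, 0.556, 0.0]
wrist_force: [-5.0, 9.3, 18.1]
opening: 0.002
```

```bash
python3 - <<'E'
from h import *
st(); goal([.5885,-.2025,.150],1.189)
E
```

```text
t 4.6 p [ 0.502  -0.1678  0.1208] yaw 1.178 F [-5.   9.3 18.1] open 0.002 q [-0.55  0.22  1.82  0.    1.1  -1.73]
shift [ 0.0011  0.0932 -0.0294] turn [-0.1  -0.1  -0.62]
```

{"method": "step_arm", "body": {
  "plan": [
    [[0,0,-0.03],[0,0,0]],
    [[0,0.047,-0.038],[0,0,0]],
    [[0,0.0935,-0.035],[0,0,0]],
    [[0,0.0935,-0.022],[0,0,0]],
    [[0,0.0935,-0.01],[0,0,0]]
  ]
}}

```text
time_s: 5.1
eef_pos: [0.5888, -0.2053, 0.1283]
eef_rot: [0.0, 0.832, 0.555, -0.0]
wrist_force: [0.4, -0.0, 2.0]
opening: 0.005
```

{"method": "step_arm", "body": {
  "plan": [
    [[0,0,0.006],[0,0,0]],
    [[0,0,0.01],[0,0,0]],
    [[0,0,0.01],[0,0,0]]
  ]
}}

```text
time_s: 5.4
eef_pos: [0.5876, -0.2031, 0.1209]
eef_rot: [-0.0, 0.831, 0.556, -0.0]
wrist_force: [-4.1, 1.0, 11.6]
opening: -0.003
```

```bash
python3 - <<'E'
from h import *
st(); goal([.525,-.2365,.3],1.189)
E
```

```text
t 5.4 p [ 0.5876 -0.2031  0.1209] yaw 1.18 F [-4.1  1.  11.6] open -0.003 q [-0.52  0.41  1.58 -0.    1.16 -1.7 ]
shift [-0.0548 -0.0452 -0.1791] turn [-0.05  0.02 -0.54]
```

```bash
python3 - <<'E'
from h import *
goal([.48,.05,.32],1.189)
E
```

```text
shift [ 0.1929 -0.1961 -0.199 ] turn [-0.05  0.02 -0.54]
```

{"method": "step_arm", "body": {
  "plan": [
    [[0,0,-0.05],[0,0,0]],
    [[0,0,-0.1],[0,0,0]],
    [[0.04,-0.04,-0.13],[0,0,0]],
    [[0.08,-0.08,-0.16],[0,0,0]],
    [[0.12,-0.12,-0.18],[0,0,0]]
  ],
  "fingers": 40
}}

```text
time_s: 5.9
eef_pos: [0.5351, -0.078, 0.2863]
eef_rot: [0.0, 0.831, 0.556, -0.0]
wrist_force: [1.4, 0.6, 0.1]
opening: 0.403
```

{"method": "step_arm", "body": {
  "plan": [
    [[0.04,-0.03,0],[0,0,0]],
    [[0.08,-0.06,0],[0,0,0]],
    [[0.1,-0.08,0],[0,0,0]]
  ]
}}

```text
time_s: 6.2
eef_pos: [0.4986, 0.047, 0.2851]
eef_rot: [-0.001, 0.831, 0.557, -0.0]
wrist_force: [-0.2, -0.1, -1.3]
opening: 0.398
```

```bash
python3 - <<'E'
from h import *
st()
im=viewer.camera("side")[:,:,::-1]; crop(im,280,130,400,230,6,"s2.png")
im=viewer.camera("top")[:,:,::-1]; crop(im,325,160,400,240,7,"t2.png")
E
```

```text
t 6.2 p [0.4986 0.047  0.2851] yaw 1.181 F [-0.2 -0.1 -1.3] open 0.398 q [-0.14 -0.02  1.73  0.    1.43 -1.33]
```

View pics/s2.png

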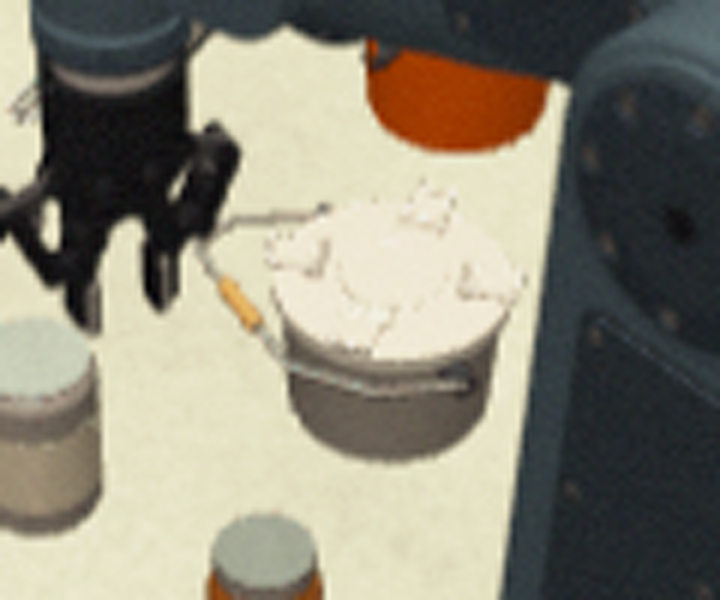

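View pics/t2.png

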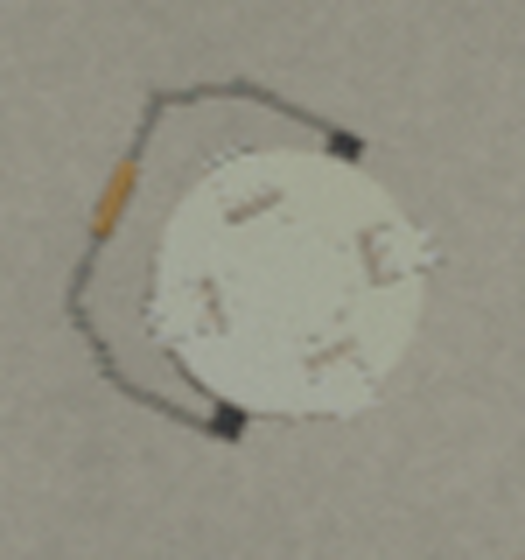

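```bash
python3 - <<'E'
from h import *
im=viewer.camera("side")[:,:,::-1]; f=8
a=cv2.resize(im[155:205,318:378],None,fx=12,fy=12,interpolation=cv2.INTER_CUBIC)
for d in (50,130,230,310):
    d=np.radians(d)
    for th,col in((.55,(0,0,255)),(0,(0,200,0))):
        P=[]
        for r,w in((0,-13),(0,13),(30,13),(30,-13)):
            e=.55-th; rr=(52+r*np.cos(e)-2*np.sin(e))/1e3; z=(111+r*np.sin(e)+2*np.cos(e))/1e3; w/=1e3
            P.append([*pw(rr*np.cos(d)-w*np.sin(d),rr*np.sin(d)+w*np.cos(d)),z])
        u=((proj(P,"side")-[318,155]+.5)*12).astype(int)
        cv2.polylines(a,[u],True,col,1)
cv2.imwrite("pics/ov.png",a)
E
```

```text
(no output)
```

View pics/ov.png

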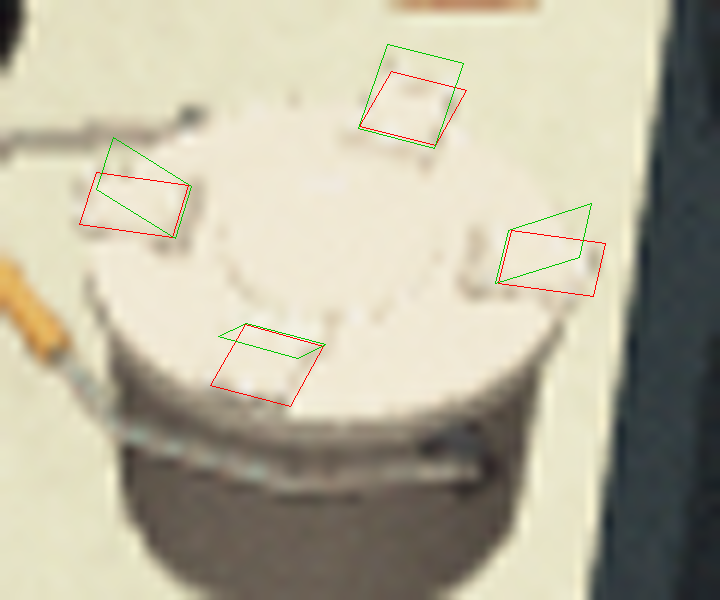

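```bash
python3 - <<'E'
from h import *
im=viewer.camera("side")[:,:,::-1]
a=cv2.resize(im[155:205,318:378],None,fx=12,fy=12,interpolation=cv2.INTER_CUBIC).astype(float)
a=np.clip((a-190)*4,0,255); cv2.imwrite("pics/ov2.png",a.astype(np.uint8))
E
```

```text
(no output)
```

View pics/ov2.png

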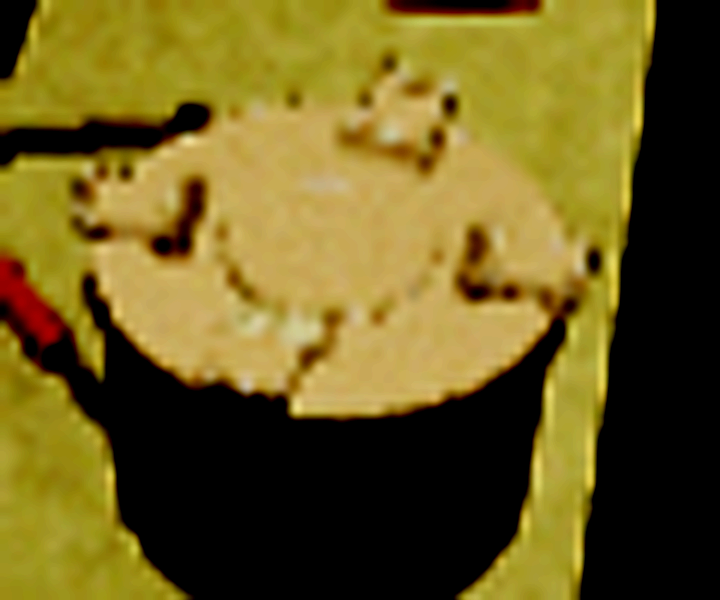

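```bash
python3 - <<'E'
import re
s=open("fit0.py").read()
s=s.replace("T(118,200),T(158,98),T(80,300)","T(115,199),T(156,97),T(75,300)")
exec(s.split("S=lambda")[0])
gp=pailpts(r.x)[2]; print(gp)
x,y,a,b=r.x
goal([gp[0],gp[1],gp[2]+.08],a+np.pi/2)
# side residual
print(proj([gp],"side"), "seen side sleeve ~",280+240/6,130+303/6)
E
```

```text
pail [ 0.5251 -0.2365 -0.3843  1.2188] 3.4611637234528043
[[ 0.38 -1.16]
 [-0.8   1.83]
 [ 0.06  0.01]
 [ 0.36  0.19]
 [-0.44  0.1 ]
 [ 0.03 -0.1 ]
 [-0.46 -0.51]
 [-0.57 -0.02]
 [ 0.79  0.82]
 [ 0.65 -0.61]]
[[ 0.61  -0.271  0.085]
 [ 0.44  -0.202  0.085]
 [ 0.566 -0.136  0.125]
 [ 0.623 -0.16   0.125]
 [ 0.508 -0.113  0.125]
 [ 0.525 -0.236  0.105]
 [ 0.582 -0.206  0.12 ]
 [ 0.505 -0.175  0.12 ]
 [ 0.468 -0.267  0.12 ]
 [ 0.545 -0.298  0.12 ]]
[ 0.56554589 -0.13637577  0.12464773]
shift [-0.1422  0.1293  0.0806] turn [-0.02  0.04 -0.31]
[[320.76030394 180.43926393]] seen side sleeve ~ 320.0 180.5
```

{"method": "step_arm", "body": {
  "plan": [
    [[-0.035,0.032,0],[0,0,0]],
    [[-0.07,0.064,0],[0,0,0]],
    [[-0.105,0.096,0.02],[0,0,0]],
    [[-0.142,0.129,0.05],[0,0,0]],
    [[-0.142,0.129,0.09],[0,0,-0.3]]
  ]
}}

```text
time_s: 6.9
eef_pos: [0.5685, -0.1436, 0.197]
eef_rot: [0.004, 0.831, 0.556, 0.001]
wrist_force: [0.9, -0.2, 0.9]
opening: 0.4
```

```bash
python3 - <<'E'
from h import *
st(); goal([.5655,-.1364,.117],1.1865)
im=viewer.camera("side")[:,:,::-1]; crop(im,280,120,400,220,6,"s3.png")
im=viewer.camera("top")[:,:,::-1]; crop(im,300,140,400,240,6,"t3.png")
E
```

```text
t 6.9 p [ 0.5685 -0.1436  0.197 ] yaw 1.179 F [ 0.9 -0.2  0.9] open 0.4 q [-0.45  0.24  1.62 -0.    1.27 -1.63]
shift [ 0.0057 -0.0061  0.08  ] turn [ 0.42  0.12 -0.42]
```

View pics/s3.png

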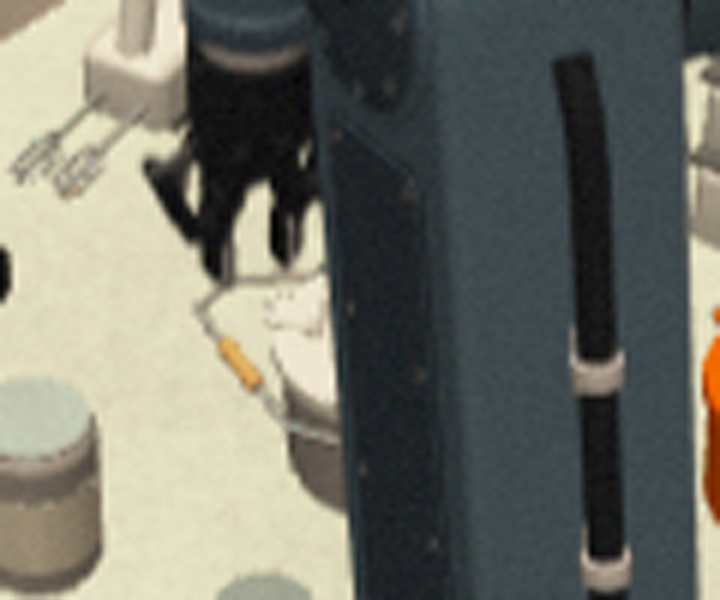

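```bash
python3 - <<'E'
from h import *
st(); goal([.5655,-.1364,.117],1.1865)
E
```

```text
t 7.0 p [ 0.5619 -0.1383  0.1882] yaw 1.18 F [-1.4  1.8 -1.3] open 0.404 q [-0.45  0.25  1.64 -0.    1.27 -1.63]
shift [0.0031 0.0036 0.0712] turn [-0.72 -0.01 -0.37]
```

{"method": "step_arm", "body": {
  "plan": [
    [[0.001,0.0,0.025],[0,0,-0.3]],
    [[0.001,0.0,0.04],[0,0,-0.3]],
    [[0.001,0.0,0.04],[0,0,-0.3]],
    [[0.001,0,0.04],[0,0,-0.3]]
  ]
}}

```text
time_s: 7.4
eef_pos: [0.5668, -0.1353, 0.1566]
eef_rot: [0.0, 0.828, 0.561, 0.0]
wrist_force: [-0.1, -0.0, -0.2]
opening: 0.398
```

```bash
python3 - <<'E'
from h import *
st(); goal([.5655,-.1364,.117],1.1865)
E
```

```text
t 7.4 p [ 0.5668 -0.1353  0.1566] yaw 1.19 F [-0.1 -0.  -0.2] open 0.398 q [-0.44  0.28  1.66 -0.    1.2  -1.63]
shift [-0.0015 -0.0008  0.0396] turn [0.03 0.   0.23]
```

{"method": "step_arm", "body": {
  "plan": [
    [[-0.0015,-0.001,0.02],[0,0,0.2]],
    [[-0.0015,-0.001,0.034],[0,0,0.2]],
    [[-0.0015,-0.001,0.04],[0,0,0.2]],
    [[-0.0015,-0.001,0.04],[0,0,0.2]]
  ]
}}

```text
time_s: 7.8
eef_pos: [0.5646, -0.1359, 0.115]
eef_rot: [-0.001, 0.829, 0.559, -0.0]
wrist_force: [-0.5, 0.0, 0.4]
opening: 0.4
```

{"method": "step_arm", "body": {
  "plan": [
    [[0,0,0],[0,0,0]],
    [[0,0,0],[0,0,0]],
    [[0,0,0],[0,0,0]],
    [[0,0,0],[0,0,0]],
    [[0,0,0],[0,0,0]]
  ],
  "fingers": 0
}}

```text
time_s: 8.3
eef_pos: [0.5659, -0.1357, 0.1164]
eef_rot: [0.0, 0.829, 0.559, 0.001]
wrist_force: [2.9, 5.0, 2.1]
opening: 0.116
```

```bash
python3 - <<'E'
from h import *
st()
im=viewer.camera("side")[:,:,::-1]; crop(im,280,120,400,220,6,"s4.png")
E
```

```text
t 8.3 p [ 0.5659 -0.1357  0.1164] yaw 1.187 F [2.9 5.  2.1] open 0.116 q [-0.44  0.33  1.69  0.    1.12 -1.63]
```

View pics/s4.png

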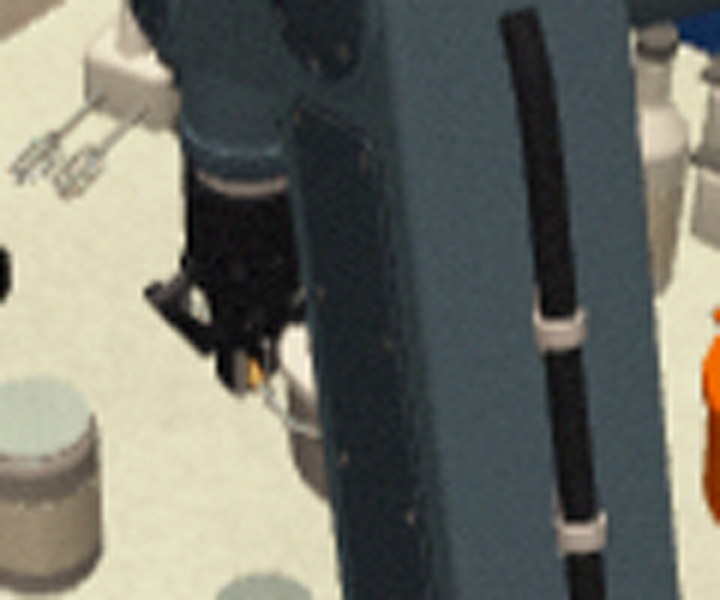

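{"method": "step_arm", "body": {
  "plan": [
    [[-0.005,0,-0.0115],[0,0,0]],
    [[-0.0112,0,-0.0226],[0,0,0]],
    [[-0.018,0,-0.032],[0,0,0]],
    [[-0.0255,0,-0.0406],[0,0,0]],
    [[-0.034,0,-0.0485],[0,0,0]]
  ]
}}

```text
time_s: 8.85
eef_pos: [0.5528, -0.167, 0.1657]
eef_rot: [-0.0, 0.829, 0.559, 0.001]
wrist_force: [-1.1, 6.4, 3.7]
opening: 0.115
```

{"method": "step_arm", "body": {
  "plan": [
    [[-0.009,0,-0.0069],[0,0,0]],
    [[-0.019,0,-0.0129],[0,0,0]],
    [[-0.0292,0,-0.0179],[0,0,0]],
    [[-0.04,0,-0.0217],[0,0,0]],
    [[-0.051,0,-0.0247],[0,0,0]]
  ]
}}

```text
time_s: 9.35
eef_pos: [0.5334, -0.2153, 0.1914]
eef_rot: [0.001, 0.829, 0.559, 0.0]
wrist_force: [-3.0, 3.4, 7.8]
opening: 0.115
```

```bash
python3 - <<'E'
from h import *
st()
im=viewer.camera("side")[:,:,::-1]; crop(im,280,100,420,220,5,"s5.png")
im=viewer.camera("top")[:,:,::-1]; crop(im,300,140,420,240,6,"t5.png")
E
```

```text
t 9.35 p [ 0.5334 -0.2153  0.1914] yaw 1.187 F [-3.   3.4  7.8] open 0.115 q [-0.59  0.23  1.65  0.    1.26 -1.78]
```

View pics/s5.png

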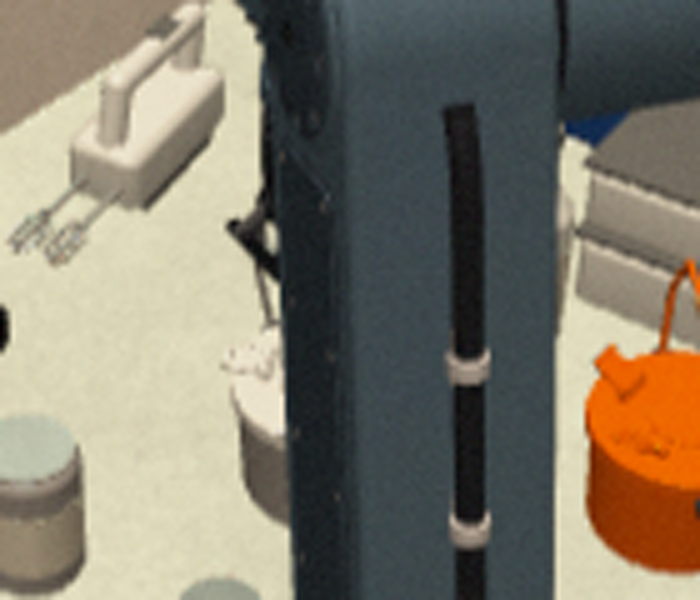

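View pics/t5.png

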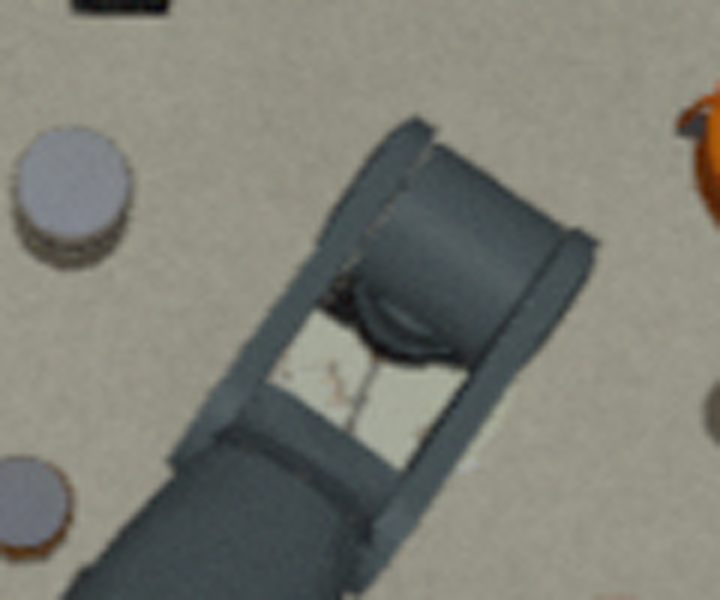

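{"method": "step_arm", "body": {
  "plan": [
    [[-0.008,0,-0.004],[0,0,0]],
    [[-0.016,0,-0.01],[0,0,0]],
    [[-0.023,0,-0.02],[0,0,0]],
    [[-0.023,0,-0.035],[0,0,0]],
    [[-0.023,0,-0.05],[0,0,0]]
  ]
}}

```text
time_s: 9.95
eef_pos: [0.5243, -0.2367, 0.2397]
eef_rot: [-0.0, 0.829, 0.559, -0.0]
wrist_force: [0.5, 0.5, -6.9]
opening: 0.115
```

{"method": "step_arm", "body": {
  "plan": [
    [[0,0,-0.02],[0,0,0]],
    [[0,0,-0.04],[0,0,0]],
    [[0,0,-0.06],[0,0,0]],
    [[0,0,-0.08],[0,0,0]],
    [[0,0,-0.09],[0,0,0]]
  ]
}}

```text
time_s: 10.45
eef_pos: [0.5254, -0.2366, 0.3322]
eef_rot: [0.002, 0.829, 0.559, 0.001]
wrist_force: [0.6, -0.4, -7.0]
opening: 0.113
```

```bash
python3 - <<'E'
from h import *
st(); goal([.42,-.1,.34],.0518)
im=viewer.camera("side")[:,:,::-1]; crop(im,280,60,440,220,5,"s6.png")
E
```

```text
t 10.45 p [ 0.5254 -0.2366  0.3322] yaw 1.187 F [ 0.6 -0.4 -7. ] open 0.113 q [-0.63  0.12  1.49  0.    1.53 -1.82]
shift [ 0.0872 -0.1488 -0.0085] turn [ 0.24 -0.08 65.06]
```

View pics/s6.png

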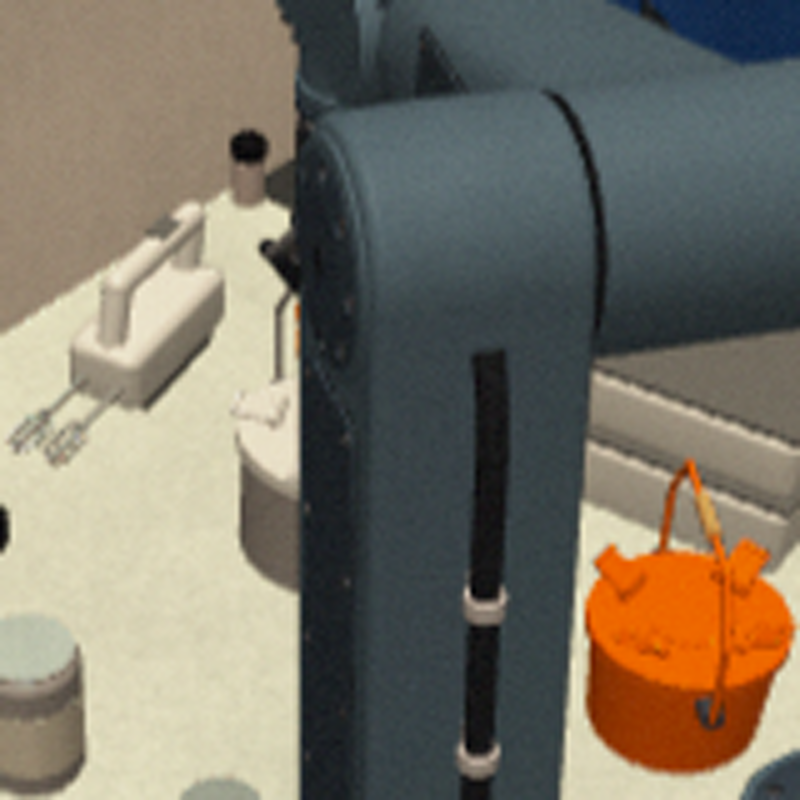

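{"method": "step_arm", "body": {
  "plan": [
    [[0.003,-0.002,-0.005],[0,0,0.7]],
    [[0.008,-0.006,-0.01],[0,0,2]],
    [[0.0145,-0.0105,-0.015],[0,0,4]],
    [[0.0235,-0.017,-0.02],[0,0,6]],
    [[0.034,-0.0245,-0.023],[0,0,8]]
  ]
}}

```text
time_s: 11.0
eef_pos: [0.5141, -0.1948, 0.3512]
eef_rot: [-0.001, 0.867, 0.499, -0.0]
wrist_force: [-0.6, -0.3, -8.4]
opening: 0.115
```

```bash
python3 - <<'E'
from h import *
st(); goal([.40,.278,.355],.0518)
E
```

```text
t 11.0 p [ 0.5141 -0.1948  0.3512] yaw 1.044 F [-0.6 -0.3 -8.4] open 0.115 q [-0.58  0.05  1.52  0.    1.57 -1.62]
shift [ 0.3515 -0.3362 -0.0031] turn [-9.000e-02  4.000e-02  5.688e+01]
```

{"method": "step_arm", "body": {
  "plan": [
    [[0.011,-0.0105,-0.001],[0,0,2.2]],
    [[0.022,-0.021,-0.002],[0,0,4.5]],
    [[0.033,-0.0315,-0.003],[0,0,6.7]],
    [[0.044,-0.042,-0.003],[0,0,9]],
    [[0.055,-0.0525,-0.003],[0,0,11.2]]
  ]
}}

```text
time_s: 11.5
eef_pos: [0.4958, -0.1205, 0.354]
eef_rot: [-0.001, 0.911, 0.412, -0.001]
wrist_force: [0.7, -0.0, -7.5]
opening: 0.114
```

```bash
python3 - <<'E'
from h import *
st(); goal([.40,.278,.355],.0518)
E
```

```text
t 11.5 p [ 0.4958 -0.1205  0.354 ] yaw 0.849 F [ 0.7 -0.  -7.5] open 0.114 q [-0.47 -0.04  1.61  0.    1.57 -1.32]
shift [ 0.2359 -0.3352 -0.0005] turn [-0.09  0.06 45.69]
```

Direction (.575,-.818) at 16 mm/row.

{"method": "step_arm", "body": {
  "plan": [
    [[0.009,-0.013,0],[0,0,2.2]],
    [[0.018,-0.026,0],[0,0,4.5]],
    [[0.027,-0.039,0],[0,0,6.7]],
    [[0.036,-0.052,0],[0,0,9]],
    [[0.045,-0.065,0],[0,0,11.2]]
  ]
}}

```text
time_s: 12.0
eef_pos: [0.4764, -0.0439, 0.354]
eef_rot: [-0.001, 0.947, 0.321, -0.001]
wrist_force: [-0.0, -0.0, -8.1]
opening: 0.119
```

```bash
python3 - <<'E'
from h import *
st(); goal([.40,.278,.355],.0518)
E
```

```text
t 12.0 p [ 0.4764 -0.0439  0.354 ] yaw 0.654 F [-0.  -0.  -8.1] open 0.119 q [-0.34 -0.12  1.68  0.    1.58 -0.99]
shift [ 0.1351 -0.302  -0.0006] turn [-0.08  0.08 34.49]
```

{"method": "step_arm", "body": {
  "plan": [
    [[0.0065,-0.0145,0],[0,0,2.2]],
    [[0.013,-0.029,0],[0,0,4.5]],
    [[0.0195,-0.0435,0],[0,0,6.7]],
    [[0.026,-0.058,0],[0,0,9]],
    [[0.0325,-0.0725,0],[0,0,11.2]]
  ]
}}

```text
time_s: 12.5
eef_pos: [0.4578, 0.0332, 0.354]
eef_rot: [-0.0, 0.974, 0.227, -0.001]
wrist_force: [-0.2, 0.1, -8.1]
opening: 0.118
```

```bash
python3 - <<'E'
from h import *
st(); goal([.40,.278,.355],.0518)
E
```

```text
t 12.5 p [0.4578 0.0332 0.354 ] yaw 0.458 F [-0.2  0.1 -8.1] open 0.118 q [-0.19 -0.16  1.72  0.    1.58 -0.65]
shift [ 0.0564 -0.2451 -0.0008] turn [-0.05  0.09 23.29]
```

{"method": "step_arm", "body": {
  "plan": [
    [[0.0036,-0.0156,0],[0,0,2.2]],
    [[0.0072,-0.0312,0],[0,0,4.5]],
    [[0.0108,-0.0468,0],[0,0,6.7]],
    [[0.0144,-0.0624,0],[0,0,9]],
    [[0.018,-0.078,0],[0,0,11.2]]
  ]
}}

```text
time_s: 13.0
eef_pos: [0.4392, 0.111, 0.3541]
eef_rot: [-0.0, 0.991, 0.131, -0.001]
wrist_force: [-0.5, 0.4, -7.9]
opening: 0.115
```

```bash
python3 - <<'E'
from h import *
st(); goal([.40,.278,.355],.0518)
E
```

```text
t 13.0 p [0.4392 0.111  0.3541] yaw 0.263 F [-0.5  0.4 -7.9] open 0.115 q [-0.02 -0.18  1.74  0.    1.58 -0.28]
shift [ 0.0055 -0.1715 -0.0008] turn [-0.03  0.09 12.09]
```

{"method": "step_arm", "body": {
  "plan": [
    [[0.0005,-0.016,0],[0,0,2.2]],
    [[0.001,-0.032,0],[0,0,4.5]],
    [[0.0015,-0.048,0],[0,0,6.7]],
    [[0.002,-0.064,0],[0,0,9]],
    [[0.0025,-0.08,0],[0,0,11]]
  ]
}}

```text
time_s: 13.5
eef_pos: [0.4206, 0.1886, 0.354]
eef_rot: [0.0, 0.999, 0.035, -0.001]
wrist_force: [-0.5, -0.3, -6.9]
opening: 0.115
```

```bash
python3 - <<'E'
from h import *
st(); goal([.40,.278,.355],.0518)
E
```

```text
t 13.5 p [0.4206 0.1886 0.354 ] yaw 0.071 F [-0.5 -0.3 -6.9] open 0.115 q [ 0.16 -0.16  1.72  0.    1.58  0.09]
shift [-0.0142 -0.0906 -0.0009] turn [-0.    0.1   1.09]
```

{"method": "step_arm", "body": {
  "plan": [
    [[-0.002,-0.016,0],[0,0,1]],
    [[-0.004,-0.031,0],[0,0,1]],
    [[-0.006,-0.045,0],[0,0,1]],
    [[-0.008,-0.058,0],[0,0,1]],
    [[-0.01,-0.069,0],[0,0,1]]
  ]
}}

```text
time_s: 14.0
eef_pos: [0.4059, 0.2568, 0.3543]
eef_rot: [0.0, 1.0, 0.028, -0.0]
wrist_force: [-0.3, 0.3, -6.8]
opening: 0.109
```

{"method": "step_arm", "body": {
  "plan": [
    [[-0.001,-0.009,0],[0,0,0]],
    [[-0.002,-0.016,0],[0,0,0]],
    [[-0.003,-0.02,0.0],[0,0,0]],
    [[-0.004,-0.022,0],[0,0,0]],
    [[-0.004,-0.022,0],[0,0,0]]
  ]
}}

```text
time_s: 14.5
eef_pos: [0.4014, 0.2776, 0.3547]
eef_rot: [0.0, 1.0, 0.028, -0.0]
wrist_force: [-0.9, -0.9, -8.1]
opening: 0.115
```

```bash
python3 - <<'E'
from h import *
st(); goal([.40,.278,.355],.0518)
im=viewer.camera("side")[:,:,::-1]; crop(im,140,140,340,340,4,"s7.png")
im=viewer.camera("top")[:,:,::-1]; crop(im,180,120,320,240,6,"t7.png")
E
```

```text
t 14.5 p [0.4014 0.2776 0.3547] yaw 0.056 F [-0.9 -0.9 -8.1] open 0.115 q [ 0.36 -0.09  1.66 -0.    1.57  0.31]
shift [-0.0014 -0.0004 -0.0003] turn [0.01 0.01 0.23]
```

View pics/s7.png

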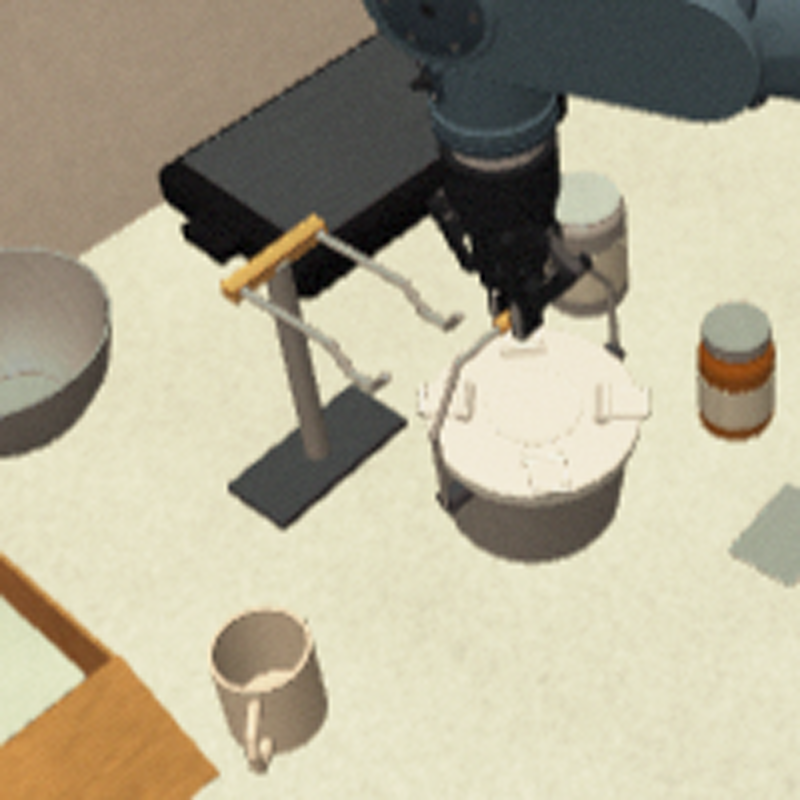

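View pics/t7.png

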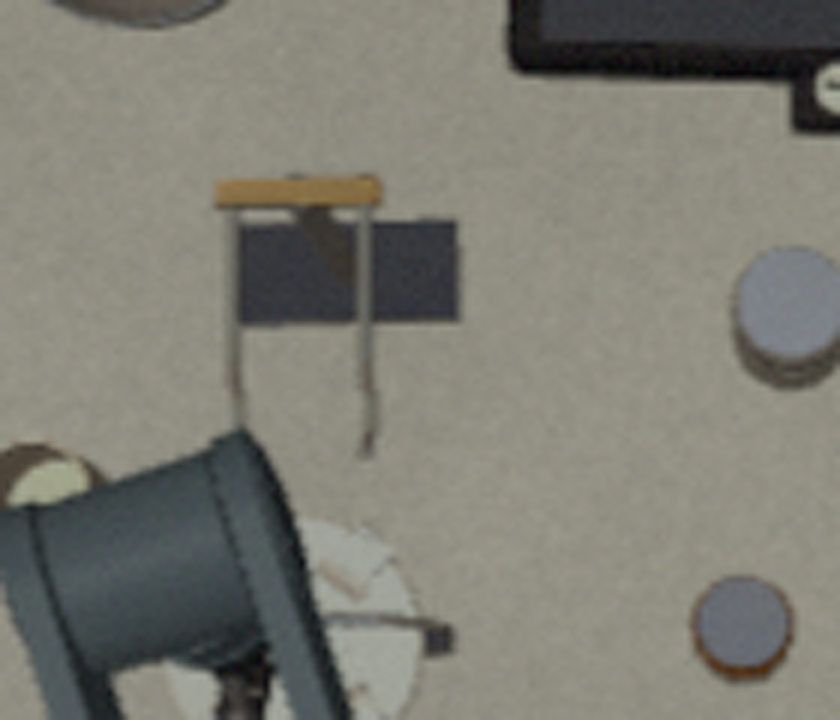

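{"method": "step_arm", "body": {
  "plan": [
    [[-0.001,0,0.008],[0,0,0.2]],
    [[-0.001,0,0.022],[0,0,0.2]],
    [[-0.001,0,0.038],[0,0,0.2]],
    [[-0.001,0,0.054],[0,0,0.2]],
    [[-0.001,0,0.07],[0,0,0.2]]
  ]
}}

```text
time_s: 15.1
eef_pos: [0.4, 0.2772, 0.2827]
eef_rot: [0.0, 1.0, 0.026, -0.001]
wrist_force: [-0.5, 0.7, -8.6]
opening: 0.116
```

{"method": "step_arm", "body": {
  "plan": [
    [[0,0,0.01],[0,0,0]],
    [[0,0,0.018],[0,0,0]],
    [[0.003,0,0.022],[0,0,0]],
    [[0.009,0,0.022],[0,0,0]],
    [[0.018,0,0.022],[0,0,0]]
  ]
}}

```text
time_s: 15.6
eef_pos: [0.4193, 0.2787, 0.2634]
eef_rot: [-0.0, 1.0, 0.026, 0.001]
wrist_force: [-0.2, 0.5, -6.7]
opening: 0.116
```

```bash
python3 - <<'E'
from h import *
st(); goal([*STAND,.262],SY)
im=viewer.camera("side")[:,:,::-1]; crop(im,190,180,330,300,5,"s8.png")
E
```

```text
t 15.6 p [0.4193 0.2787 0.2634] yaw 0.053 F [-0.2  0.5 -6.7] open 0.116 q [ 0.35 -0.    1.76 -0.    1.39  0.3 ]
shift [0.1156 0.0066 0.0015] turn [-0.02 -0.06  0.04]
```

View pics/s8.png

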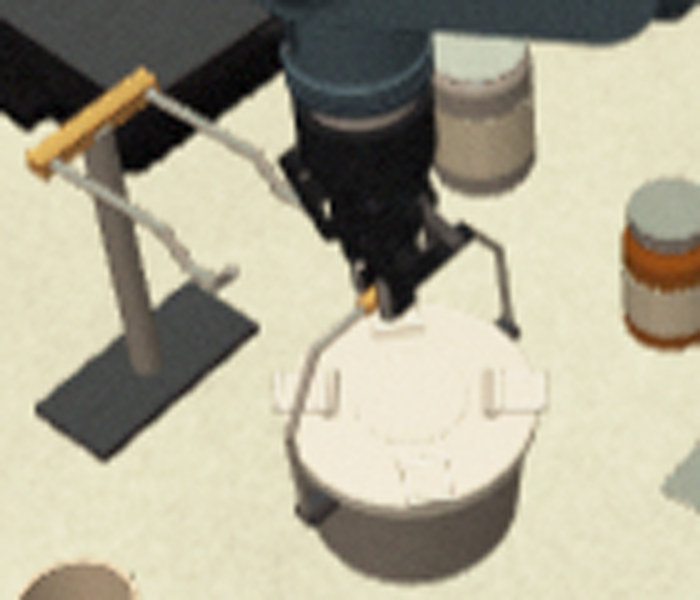

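```bash
python3 - <<'E'
from h import *
o=np.array([[190+314/5,180+350/5],[190+496/5,180+244/5]])
a=SY+np.pi/2; d=np.array([np.cos(a),np.sin(a),0])
c0=np.array([.4193,.2787])
def pts(p): c=np.array([*c0,p[1]])+d*p[0]; return np.array([c+.062*d,c-.062*d])
f=lambda p:(proj(pts(p),"side")-o).ravel()
r=least_squares(f,[0,.27]); print(r.x,f(r.x))
E
```

```text
[-0.01913714  0.24570659] [ 3.92205696  1.87880391 -4.35116943 -2.09628354]
```

```bash
python3 - <<'E'
from h import *
im=viewer.camera("side")[:,:,::-1]
st()
a=cv2.resize(im[180:300,190:330],None,fx=6,fy=6,interpolation=cv2.INTER_CUBIC)
L=SY+np.pi/2; d=np.array([np.cos(L),np.sin(L),0])
c=np.array([.4193,.2787,.272])
def dr(P,col): 
    u=((proj(P,"side")-[190,180]+.5)*6).astype(int); cv2.polylines(a,[u],False,col,1)
dr([c+[0,0,-.115]-.092*d,c-.062*d,c+.062*d,c+[0,0,-.115]+.092*d],(0,0,255))
dr([c+[0,0,-.015]-.092*d-[0,0,.115],c-.062*d-[0,0,.015],c+.062*d-[0,0,.015],c+[0,0,-.13]+.092*d],(0,200,0))
S=lambda x,y,z:[STAND[0]+np.cos(SY)*x-np.sin(SY)*y,STAND[1]+np.sin(SY)*x+np.cos(SY)*y,z]
for y in(-.04,.04): dr([S(-.028,y,.252),S(-.012,y,.23),S(.012,y,.23),S(.032,y,.25),S(.13,y,.25)],(255,0,0))
cv2.imwrite("pics/ov3.png",a[:600])
E
```

```text
t 15.7 p [0.4203 0.2786 0.2636] yaw 0.052 F [ 0.4 -0.4 -7.5] open 0.115 q [ 0.35 -0.    1.75 -0.    1.39  0.3 ]
```

View pics/ov3.png

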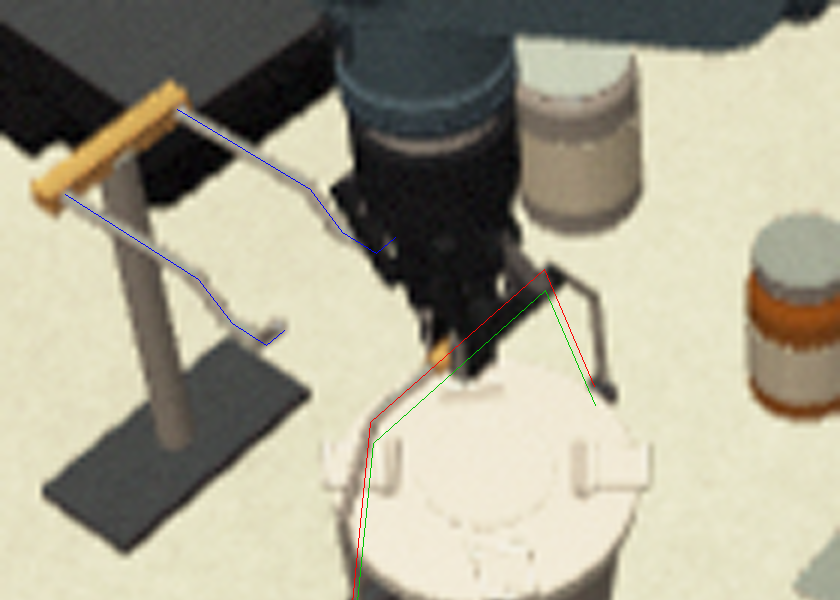

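{"method": "step_arm", "body": {
  "plan": [
    [[0.006,0.0005,0],[0,0,0]],
    [[0.015,0.001,0],[0,0,0]],
    [[0.027,0.002,0],[0,0,0]],
    [[0.041,0.0025,0],[0,0,0]],
    [[0.055,0.0035,0],[0,0,0]]
  ]
}}

```text
time_s: 16.2
eef_pos: [0.475, 0.2779, 0.2627]
eef_rot: [-0.0, 1.0, 0.026, 0.0]
wrist_force: [-0.1, -0.1, -8.7]
opening: 0.115
```

{"method": "step_arm", "body": {
  "plan": [
    [[0.015,0.001,0],[0,0,0]],
    [[0.029,0.002,0],[0,0,0]],
    [[0.042,0.003,0],[0,0,0]],
    [[0.052,0.003,0],[0,0,0]],
    [[0.059,0.003,0],[0,0,0]]
  ]
}}

```text
time_s: 16.7
eef_pos: [0.5338, 0.2779, 0.2625]
eef_rot: [0.0, 1.0, 0.026, -0.0]
wrist_force: [-1.1, -0.3, -6.9]
opening: 0.119
```

```bash
python3 - <<'E'
from h import *
st(); goal([*STAND,.262],SY)
im=viewer.camera("side")[:,:,::-1]; crop(im,170,160,310,280,5,"s9.png")
im=viewer.camera("top")[:,:,::-1]; crop(im,180,130,300,230,6,"t9.png")
E
```

```text
t 16.7 p [0.5338 0.2779 0.2625] yaw 0.052 F [-1.1 -0.3 -6.9] open 0.119 q [0.28 0.22 1.51 0.   1.41 0.23]
shift [ 0.0014 -0.0002  0.0005] turn [0.   0.01 0.01]
```

View pics/s9.png

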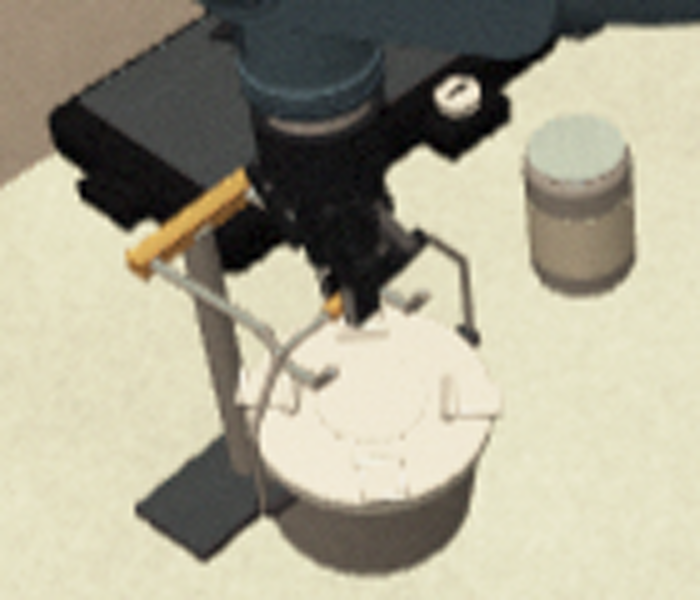

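View pics/t9.png

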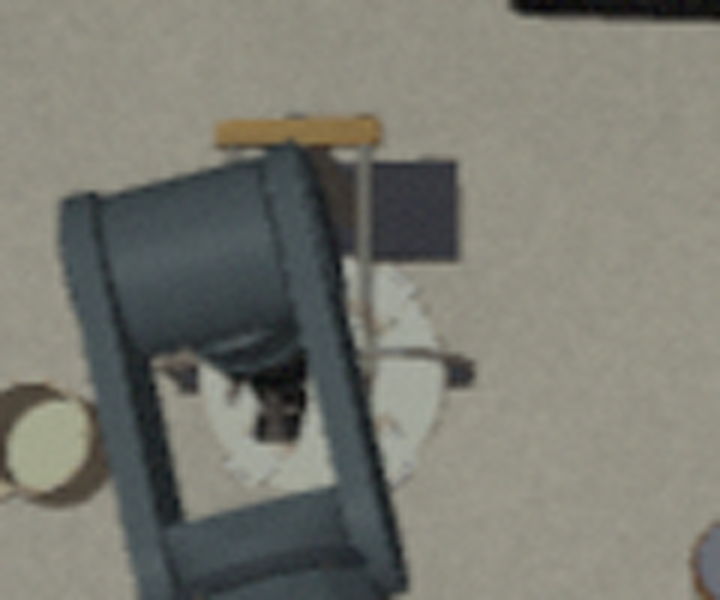

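{"method": "step_arm", "body": {
  "plan": [
    [[0.0005,0,0.006],[0,0,0]],
    [[0.0005,0,0.014],[0,0,0]],
    [[0.0005,0,0.022],[0,0,0]],
    [[0.0005,0,0.028],[0,0,0]],
    [[0.0005,0,0.031],[0,0,0]]
  ]
}}

```text
time_s: 17.3
eef_pos: [0.5324, 0.278, 0.2305]
eef_rot: [0.0, 1.0, 0.026, -0.001]
wrist_force: [-1.1, -0.9, -4.2]
opening: 0.115
```

{"method": "step_arm", "body": {
  "plan": [
    [[0,0,0.002],[0,0,0]],
    [[0,0,0.003],[0,0,0]],
    [[0,0,0.003],[0,0,0]]
  ]
}}

```text
time_s: 17.6
eef_pos: [0.5329, 0.2781, 0.2302]
eef_rot: [0.0, 1.0, 0.026, 0.0]
wrist_force: [-5.4, -1.3, 0.5]
opening: 0.118
```

{"method": "step_arm", "body": {
  "plan": [
    [[-0.002,0,0],[0,0,0]],
    [[-0.004,0,0],[0,0,0]],
    [[-0.004,0,0],[0,0,0]]
  ]
}}

```text
time_s: 17.9
eef_pos: [0.5307, 0.2781, 0.2303]
eef_rot: [-0.0, 1.0, 0.026, 0.002]
wrist_force: [4.0, 0.7, 0.4]
opening: 0.117
```

```bash
python3 - <<'E'
from h import *
st()
im=viewer.camera("side")[:,:,::-1]; crop(im,180,190,290,280,7,"s10.png")
im=viewer.camera("top")[:,:,::-1]; crop(im,180,130,300,230,6,"t10.png")
E
```

```text
t 17.9 p [0.5307 0.2781 0.2303] yaw 0.052 F [4.  0.7 0.4] open 0.117 q [ 0.28  0.24  1.56 -0.    1.34  0.23]
```

View pics/s10.png

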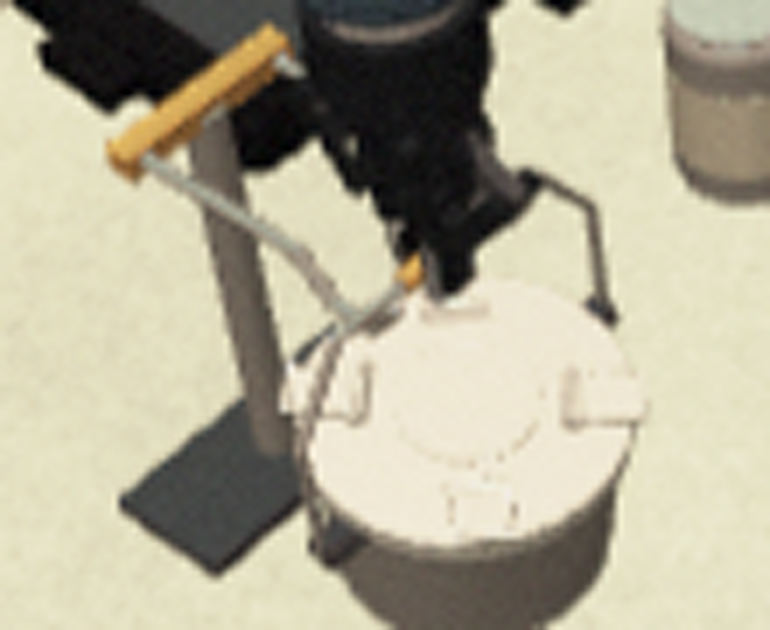

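View pics/t10.png

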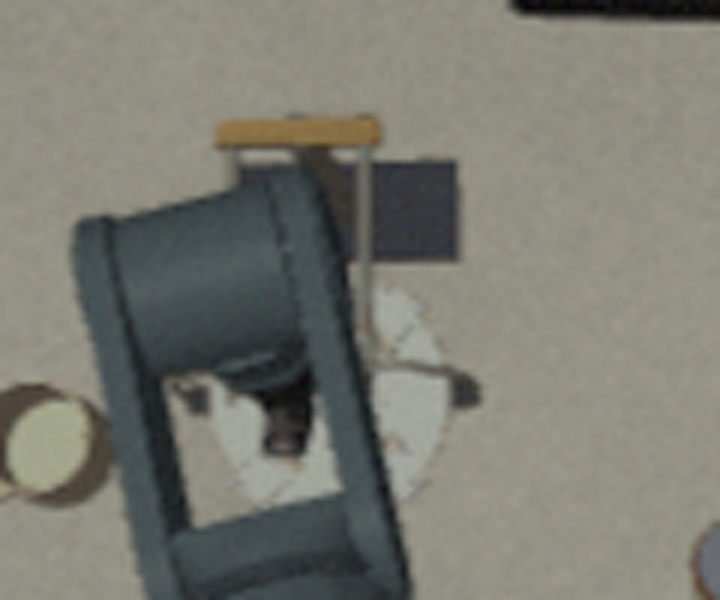

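{"method": "step_arm", "body": {
  "plan": [
    [[0.001,0,0],[0,0,0]],
    [[0.0015,0,0],[0,0,0]],
    [[0.0015,0,0],[0,0,0]]
  ]
}}

```text
time_s: 18.3
eef_pos: [0.5308, 0.2781, 0.2301]
eef_rot: [-0.0, 1.0, 0.026, 0.0]
wrist_force: [-0.1, -0.9, 6.0]
opening: 0.116
```

{"method": "step_arm", "body": {
  "plan": [
    [[0,0,0],[0,0,0]],
    [[0,0,0],[0,0,0]],
    [[0,0,0],[0,0,0]],
    [[0,0,0],[0,0,0]]
  ],
  "fingers": 40
}}

```text
time_s: 18.7
eef_pos: [0.5303, 0.2779, 0.2283]
eef_rot: [0.0, 1.0, 0.026, -0.001]
wrist_force: [-1.5, 0.6, -0.3]
opening: 0.398
```

```bash
python3 - <<'E'
from h import *
st()
im=viewer.camera("side")[:,:,::-1]; crop(im,180,190,290,280,7,"s11.png")
E
```

```text
t 18.7 p [0.5303 0.2779 0.2283] yaw 0.052 F [-1.5  0.6 -0.3] open 0.398 q [0.28 0.24 1.56 0.   1.34 0.23]
```

View pics/s11.png

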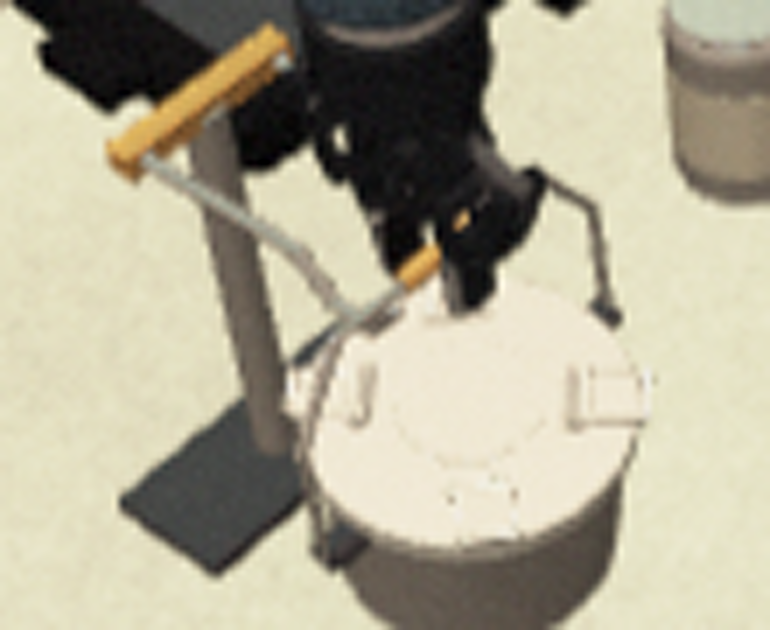

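Released, sleeve free between the fingers, and the bar lies in the prongs. Rising straight up, then away.

{"method": "step_arm", "body": {
  "plan": [
    [[0,0,-0.015],[0,0,0]],
    [[0,0,-0.035],[0,0,0]],
    [[0,0,-0.06],[0,0,0]],
    [[0,0,-0.09],[0,0,0]],
    [[0,0,-0.12],[0,0,0]]
  ]
}}

```text
time_s: 19.25
eef_pos: [0.5305, 0.2779, 0.3511]
eef_rot: [-0.0, 1.0, 0.026, 0.0]
wrist_force: [0.7, -0.0, -0.3]
opening: 0.402
```

{"method": "step_arm", "body": {
  "plan": [
    [[0,0.04,0],[0,0,0]],
    [[0,0.08,0],[0,0,0]],
    [[0,0.12,0],[0,0,0]],
    [[0,0.16,0],[0,0,0]],
    [[0,0.2,0],[0,0,0]]
  ]
}}

```text
time_s: 19.75
eef_pos: [0.5411, 0.0767, 0.3503]
eef_rot: [0.0, 1.0, 0.026, 0.001]
wrist_force: [1.1, -0.0, 0.1]
opening: 0.396
```

{"method": "step_arm", "body": {
  "plan": [
    [[0,0.03,0],[0,0,0]],
    [[0,0.06,0],[0,0,0]],
    [[0,0.08,0],[0,0,0]],
    [[0,0.08,0],[0,0,0]],
    [[0,0.08,0],[0,0,0]]
  ]
}}

```text
time_s: 20.25
eef_pos: [0.5454, -0.0018, 0.3497]
eef_rot: [-0.0, 1.0, 0.026, 0.0]
wrist_force: [-0.8, 0.4, -0.0]
opening: 0.402
```

```bash
python3 - <<'E'
from h import *
st()
im=viewer.camera("side")[:,:,::-1]; crop(im,170,180,290,290,6,"s12.png")
im2=viewer.camera("top")[:,:,::-1]; crop(im2,190,130,290,230,6,"t12.png")
im3=viewer.camera("side")[:,:,::-1]; print(np.abs(im.astype(int)-im3)[180:290,170:290].mean(), np.abs(im.astype(int)-im3)[300:400,300:400].mean())
E
```

```text
t 20.25 p [ 0.5454 -0.0018  0.3497] yaw 0.051 F [-0.8  0.4 -0. ] open 0.402 q [-0.22  0.04  1.54  0.    1.56 -0.27]
1.6448989898989899 1.4549666666666667
```

View pics/s12.png

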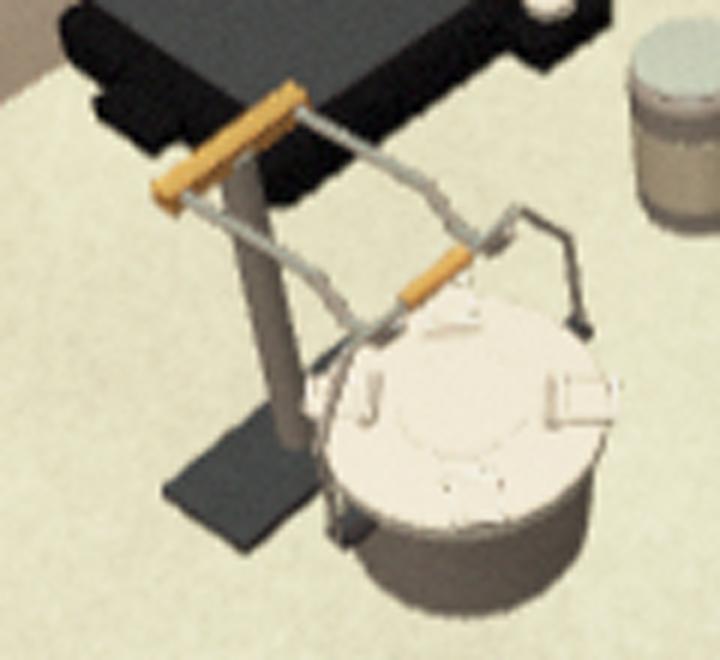

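View pics/t12.png

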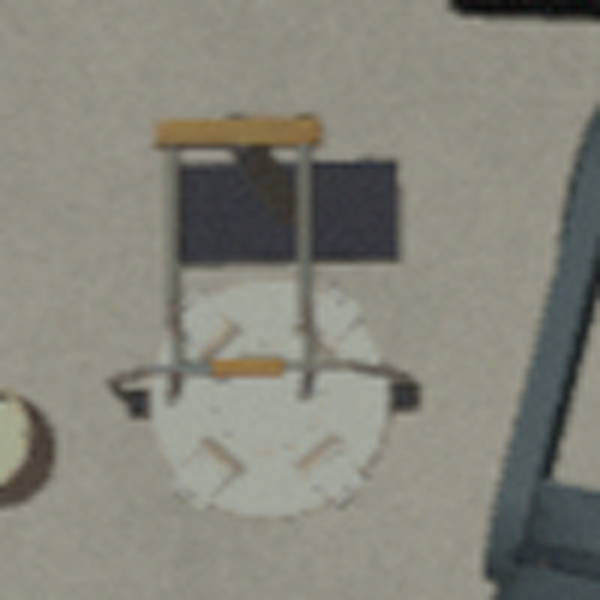

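```bash
python3 - <<'E'
from h import *
g=ray((190+248/6,130+367/6),.237,"top"); c,s=np.cos(SY),np.sin(SY)
def loc(p): d=p[:2]-STAND; return np.round([c*d[0]+s*d[1],-s*d[0]+c*d[1]],4)
print("grip in saddle",loc(g)); print("lid centre",loc(ray((190+271/6,130+400/6),.142,"top")))
for u in((137,403),(405,396)): print("lug",loc(ray((190+u[0]/6,130+u[1]/6),.122,"top")))
# z from side: sleeve centre
u=np.array([170+436/6,180+277/6])
for z in(.225,.237,.25): print(z,proj([[g[0],g[1],z]],"side")-u)
im=[]
E
```

```text
grip in saddle [-0.0076 -0.0046]
lid centre [-0.0146 -0.0056]
lug [-0.0113  0.0831]
lug [-0.0115 -0.0891]
0.225 [[0.76435158 2.73079184]]
0.237 [[0.33049204 0.04903547]]
0.25 [[-0.14507874 -2.89054481]]
```

{"method": "step_arm", "body": {
  "plan": [
    [[0,0,0],[0,0,0]],
    [[0,0,0],[0,0,0]],
    [[0,0,0],[0,0,0]],
    [[0,0,0],[0,0,0]],
    [[0,0,0],[0,0,0]]
  ]
}}

```text
time_s: 20.9
eef_pos: [0.5453, -0.0016, 0.3487]
eef_rot: [-0.0, 1.0, 0.026, -0.0]
wrist_force: [0.5, -0.2, -0.4]
opening: 0.4
```

```bash
python3 - <<'E'
from h import *
im=viewer.camera("top")[:,:,::-1]; crop(im,190,130,290,230,6,"t13.png"); a=cv2.imread("pics/t12.png").astype(int); b=cv2.imread("pics/t13.png").astype(int)
print(np.abs(a-b)[:, :450].mean(), np.abs(a-b)[:100,:300].mean())
for c in("top","side"):
    viewer.camera(c)
    for t in ("bottle","jar","mug","can"): print(c,t,[(round(d["score"],2),[round(v) for v in d["extent"]]) for d in nets.boxes_of(t,c)][:1])
st()
E
```

```text
1.3739246913580248 1.3269666666666666
top bottle [(0.71, [418, 198, 439, 214])]
top jar []
top mug [(0.9, [172, 192, 198, 217])]
top can []
side bottle [(0.39, [222, 222, 274, 285])]
side jar []
side mug [(0.94, [194, 290, 225, 332])]
side can [(0.7, [274, 183, 296, 221])]
t 21.45 p [ 0.5453 -0.0017  0.3488] yaw 0.052 F [0.2 0.  0.2] open 0.4 q [-0.22  0.04  1.54 -0.    1.56 -0.27]
```

```bash
python3 - <<'E'
from bench import ticket
print(ticket.hand_in())
E
```

```text
the job is handed in; nothing more can be done
None
```

I pressed all four snap tabs on the white pail down, lifted the bail upright, carried the pail to the stand and hung it on the double hook. I handed the job in at about 21.5 s of the 72 s; it reported no verdict.

**Tabs:** contact came at the level height, 113 mm, on every tab. In both cameras all four lie flat, and they still did after hanging.

**Hanging:** the crossbar's middle measured about −8 mm in x and −5 mm in y from the saddle. It is 7 mm above it, so all three are inside the limits. The pail hangs upright, and two top pictures at least half a second apart differ only by image noise. The gripper is well clear and the wrist force was near zero.

**Bystanders:** the mug, can and bottle were found within about 3 pixels of where they started. The detector missed the jar in both cameras in the last check, and the can in the top one. Its best side-view match for the bottle (low score) was actually the hanging pail. The jar was in place in the pictures taken up to the point of hanging, and nothing was felt to touch it.

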